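# Hang the bit caddy on the cleat rack

### The job

Hang the plywood bit caddy on the cleat of the low rack, roughly in the middle. Holding it by its square post, lean its top towards the rack so that the foot stays out, bring the angled rear strip over the cleat and lower it gently until you feel the strip rest in the groove behind, then swing the foot in until the caddy sits flat, with the steel lock bar through its slot; keep hold of it until then, do not drop, bang or force it, and leave the other things alone.

Things in the scene. Friction and masses are not known exactly. Their poses are not given: they have to be found in the camera images.
- caddy_grip (a point): Loose plywood bit caddy, 0.3 to 0.6 kg, standing upright. Point on the axis of its square wood post (24 x 24 mm, faces square to the axes), 20 mm under the post's top, 125 mm over the foot. z up the post, x to the caddy's REAR (side with the angled strip), y sideways. Tray and cheeks reach to x -42, y +-60 mm; all but the post stays 25 mm or more below here. Centre of mass almost under the post.
- caddy_hook (a point): Middle of the lowest edge (hook edge) of the angled strip on the caddy's rear plate: at x +64, z -54 mm from caddy_grip, same axes. The strip is 120 mm wide, 14 mm thick, 29 mm high at the rear, underside bevelled 45 degrees, lowest at the rear. The rear plate (8 mm thick, 120 wide, 100 high) has its rear face at x +50 mm from caddy_grip.
- caddy_slot (a point): Centre, on the rear face, of the slot through the caddy's rear plate: 64 mm wide, 16 mm high, 22 mm above the foot; at x +50, z -103 mm from caddy_grip, same axes.
- rack: Fixed low plywood rack: upright board 300 mm wide (y), 190 high, 20 thick. Origin at the foot of the middle of its FRONT face; z up, x points INTO the board (the front side is -x), y along it. On the front is clamped a wooden cleat unit, 200 mm wide about y = 0, at a height that differs each time (see cleat_nominal). The caddy hangs on it with its axes parallel to the rack's.
- cleat_nominal (a point): x -18, z 144 mm in the rack's frame and axes: middle of the cleat's top ridge IF clamped at mid height. The real ridge is up to 20 mm higher or lower, NOT reported: feel for it (or look). From the ridge the top falls at 45 degrees back to the board, forming a V groove; the cleat's front face is at x -24. A steel lock bar, 40 wide, 10 high, stands 8 mm out of that face, its centre 57 mm below the ridge.
- home_nominal (a point): Where caddy_grip ends, rack's axes, if the cleat is at mid height (shift up or down with it): plate flat on the cleat's front, hook edge 8 mm behind and 8 mm below the ridge. The bar blocks an upright caddy coming down, so come in leaning 0.2 to 0.28 rad with the hook edge over its end place; once it rests there, turn upright about it. Bar play in slot 3 mm. Keep caddy-rack force under 45 N.
- tape_roll: Bystander, not to be moved: white ring-shaped roll of edging, 100 mm across, 22 mm high, flat on the table.
- glue_jar: Bystander, not to be moved: closed jar, 60 mm across, 85 mm high.
- driver: Bystander, not to be moved: screwdriver lying on the table.
- spanner: Bystander, not to be moved: steel wrench lying on the table.
- offcut: Bystander, not to be moved: small wood offcut 90 x 60 x 18 mm.
- bit_bin: Bystander, not to be moved: open grey plastic bin 100 x 140 x 50 mm.

How it is judged (in metres and radians):
On the way, in this order (a step that is already met when the one before it is completed fails the run):
1. the held caddy, leaning with its top towards the rack (by 0.15 rad or more), has its angled strip over and behind the cleat and resting on it (angle between caddy_grip's own z axis and vertical above 0.15 rad and contact force between the fingers and caddy above 0.5 N and contact force between caddy and rack above 0.8 N and x of caddy_hook in the frame of rack above -0.02 m and z of caddy_hook in the frame of rack below 0.168 m and x of caddy_grip in the frame of rack below -0.06 m), for 0.1 s.
2. still held, the caddy is swung flat onto the cleat with the lock bar in its slot (angle between caddy_grip's own z axis and vertical below 0.06 rad and x of caddy_grip in the frame of rack between -0.08 and -0.068 m and z of caddy_grip in the frame of rack between 0.166 and 0.214 m and contact force between the fingers and caddy above 0.5 N), for 0.1 s.
At the end, for the whole second after the job is handed in: The caddy hangs released and at rest on the cleat: upright within 0.06 rad, its post 68 to 80 mm in front of the board, caddy_grip 166 to 214 mm above the rack's foot (depending on where the cleat is clamped), within 25 mm of the rack's middle, square to it within 0.08 rad (angle between caddy_grip's own z axis and vertical below 0.06 rad and x of caddy_grip in the frame of rack between -0.08 and -0.068 m and z of caddy_grip in the frame of rack between 0.166 and 0.214 m and y of caddy_grip in the frame of rack between -0.025 and 0.025 m and angle between the x axis of caddy_grip and the x axis of rack, either way round below 0.08 rad and linear speed of caddy below 0.02 m/s); the robot touches nothing.
It fails at once if caddy and rack pressed or banged together with more than 45 N (contact force between caddy and rack above 45 N).
It fails at once if a bystander moved by more than 30 mm (distance of any of tape_roll, glue_jar, driver, spanner, offcut, bit_bin from where it was at the start of the episode above 0.03 m).
It also fails if it takes over 48 s, if anything falls off the work surface, if the arm or the gripper's body presses on something with over 40 N, if the wrist force passes 120 N, or if a joint passes its speed limit or range.

### The arm

A 7-joint arm with a two-finger parallel gripper is mounted at the origin on the work surface. World frame = base frame: x ahead of the robot, y to its left, z up, the work surface at z = 0. Lengths are in mm, angles in rad, forces in N, time in s.
With the tool pointing down it reaches from about 425 to 825 mm from the base axis. Payload 3.6 kg.
Tool frame: the origin (TCP) lies at the very end of the fingers, on their centre line; the grasp point (between the pads) lies 19 mm behind it; x points along the fingers, y is the direction in which the jaws open and shut, and the axes are right-handed (so a half turn about x gives the same grasp; the last joint's range is limited). The gripper opens to 93 mm and grips with 3 to 60 N. Pads are 15 mm wide; open, the fingers measure 128 mm over their backs; the gripper's body (75 mm by 188 mm) begins 65 mm behind the grasp point.
Start: joints at [1.218, 0.615, -0.013, 1.423, 0.008, 1.103, -0.04], TCP at [208.054, -615.772, 218.64] pointing down, gripper open.
Joint ranges: [-3.12, 3.12], [-0.3, 2.06], [-1.34, 1.32], [0.26, 2.42], [-1.36, 4.5], [0.01, 1.98], [-2.84, 2.84]. Speed limits (rad/s): [2.79, 2.79, 3.14, 3.14, 3.14, 3.14, 3.14].

### API

Orientations are given as a 3x3 rotation matrix whose columns are the frame's x, y, z axes.
In Python, from plant import sensors, vision, env, nets gives the robot as it stands.
- The arm moves only by the tool play_rows, never from a script. Its argument "motion" is a list of rows, each an object with "slide": the shift along the tool's x, y, z in units of 0.025 m (1.0 is 0.025 m), a list of three; "turn": the turn about the tool's x in units of 180 degrees (1.0 is 180 degrees). In form: [{"slide": [tx, ty, tz], "turn": turn}, ...]. A call has 1 to 10 rows; each row shifts and turns the commanded pose from where the row before left it, along the tool's axes as they then stand; what a row does not reach is not made up. A row lasts 1/12 s, in which the tool goes at most 41.7 mm and 7.16 degrees, less where a joint would pass 70% of its speed; a pose out of reach is approached as far as the arm can. A call with a number of a shift or a turn outside -1 to 1 is refused whole. A call with a gripper value outside its range is refused whole. "jaw" is the gripper command: -1 is shut, 1 is fully open, values between are in proportion, set as the call begins (left out, the last holds). The fingers move at their own pace and stop on an object; "grip_force" is the grip in N (left out, the last holds). Time passes only in rows, so rows that do not move let the fingers close. It gives the time, the measured TCP pose, the force and the opening at its end, in the units of the state.
- sensors.read_state(): the state, without advancing time (a new reading comes with each control period).
- vision.grab_frame(name): name is "scene" or "top" or "wrist"; returns (picture, depth): 420x560x3 uint8, blue, green, red; 420x560 float32, mm along the optical axis (not along the pixel's ray), 0 where there is no reading.
- vision.get_calibration(name): a dict with "mtx" (3x3 intrinsics, pixels), "rvec" (rotation vector, rad) and "tvec" (3), from world to camera coordinates, as OpenCV has them; the wrist camera has in their place "hand_eye" (4x4, takes a point from camera to tool coordinates, whose origin is the TCP and whose axes are the tool frame's). Camera axes: x right, y down, z forward; pixel columns grow to the right and rows downward; lengths in mm; the calibration is good to about 2 mm. A picture is of the moment at which its call begins: read the wrist's pose just before it. get_calibration takes no time and is no camera call.
- env.close_job(): hands the job in, once; it reports no verdict.
Trained networks look in the newest picture that a camera, given by its name, has taken for a name from the list of things; names that differ only in an ending like _2 or _b are one class to them, and where a whole thing is asked for, a point or a joint stands for the part that bears it (a point fixed in the world has none). Each returns a list of dicts, best first, with "score" (0 to 1); they miss things now and then, are a little off and sometimes report something else, mostly with a low value. They report only what shows in the picture. A call takes as long as a camera call.
- nets.masks_of(camera, label): "pixels" (420x560 bool, what is visible of it) and "box" ([centre column, centre row, width, height] in pixels, round what is visible of it).
The state is a dict: "t": time; "joint_pos": joint angles; "joint_velocities": joint speeds; "joint_torque": joint torques, N m; "tcp_pos": TCP position; "tool_rot": TCP orientation; "ft_force": force on the tool from outside, world axes, zero at the start; "wrist_torque": the same for the moment, N m; "opening": finger opening in mm.
Only numpy, scipy, OpenCV 4.12 (cv2) and the standard library are available. Lean on these libraries where they do the work, as an engineer would, in place of code of your own. Each camera call takes 0.05 s, during which the arm holds its last target.

## Working session

There is one attempt and no reset: what is moved stays moved. The work goes in short steps, Python scripts to look and compute and a tool call to move; the robot and the scene stay as the last step left them, time stands still between calls to the robot, and variables do not carry over. Pictures are saved under pics/ and viewed, and the job is handed in when it is done.

Besides the shell and the picture viewer there is one more tool, called after "Call:" as a command line: name --argument value ..., lists and objects as JSON in quotes. play_rows: Moves the arm, as the interface text tells. Shifts and turns lie within -1 to 1; 1 stands for 0.025 m of shift or 180 degrees of turn. Its arguments: {"type":"object","properties":{"motion":{"type":"array","items":{"type":"object","properties":{"slide":{"type":"array","items":{"type":"number","minimum":-1,"maximum":1}},"turn":{"type":"number","minimum":-1,"maximum":1}}}},"jaw":{"type":"number"},"grip_force":{"type":"number"}},"required":["motion"]}

```bash
ls -la; mkdir -p pics; cat > h.py <<'E'
import numpy as np, cv2
from plant import sensors, vision, env, nets
def cal(n):
    c=vision.get_calibration(n); K=np.array(c['mtx'],float)
    if n=='wrist':
        s=sensors.read_state(); T=np.eye(4);T[:3,:3]=s['tool_rot'];T[:3,3]=s['tcp_pos']
        return K,T@np.array(c['hand_eye'])
    R=cv2.Rodrigues(np.array(c['rvec'],float))[0]; T=np.eye(4);T[:3,:3]=R;T[:3,3]=np.ravel(c['tvec'])
    return K,np.linalg.inv(T)
def cloud(n,d,K,T):
    v,u=np.mgrid[:d.shape[0],:d.shape[1]]
    P=np.stack([(u-K[0,2])/K[0,0]*d,(v-K[1,2])/K[1,1]*d,d],-1)
    return P@T[:3,:3].T+T[:3,3]
E
python3 - <<'E'
from h import *
for n in ['scene','top']:
    K,T=cal(n); im,d=vision.grab_frame(n); cv2.imwrite(f'pics/{n}0.png',im); np.savez(f'{n}0.npz',im=im,d=d,K=K,T=T)
    print(n,K.tolist(),T.round(2).tolist())
s=sensors.read_state(); print({k:np.round(v,3).tolist() for k,v in s.items()})
E
```

```text
total 12
drwxr-xr-x  3 agent agent 4096 Dec  7 14:23 .
drwxr-xr-x 23 root  root  4096 Dec  7 14:23 ..
drwxr-xr-x  2 agent agent 4096 Dec  7 14:23 pics
scene [[463.3801145273596, 0.0, 279.748946304374], [0.0, 463.3801145273596, 204.74898811027467], [0.0, 0.0, 1.0]] [[0.46, 0.52, -0.72, 1362.61], [0.89, -0.28, 0.37, -376.37], [-0.01, -0.81, -0.59, 777.92], [0.0, 0.0, 0.0, 1.0]]
top [[503.6904288930136, 0.0, 271.405995282111], [0.0, 503.6904288930136, 206.2111328904792], [0.0, 0.0, 1.0]] [[-0.02, -0.98, 0.18, 391.85], [-1.0, 0.02, 0.0, 2.81], [-0.01, -0.18, -0.98, 1172.92], [0.0, 0.0, 0.0, 1.0]]
{'t': 0.1, 'joint_pos': [1.218, 0.616, -0.013, 1.425, 0.008, 1.103, -0.04], 'joint_velocities': [-0.0, -0.002, -0.001, -0.004, -0.001, 0.001, -0.003], 'joint_torque': [0.001, -46.004, 0.21, -16.624, -0.061, 0.017, 0.0], 'tcp_pos': [207.815, -615.139, 217.601], 'tool_rot': [[-0.001, 0.32, -0.947], [0.002, -0.947, -0.32], [-1.0, -0.002, 0.0]], 'ft_force': [0.724, -0.414, -0.055], 'wrist_torque': [-0.012, 0.042, 0.011], 'opening': 92.776}
```

View pics/scene0.png

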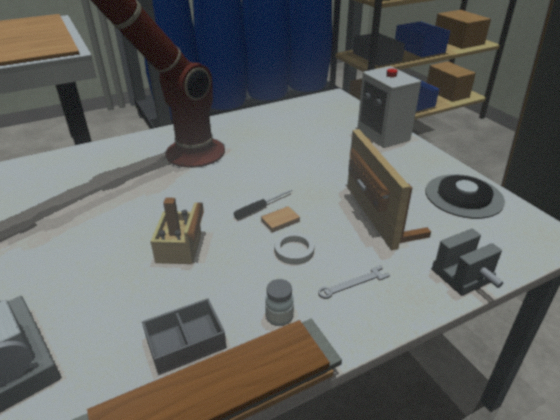

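View pics/top0.png

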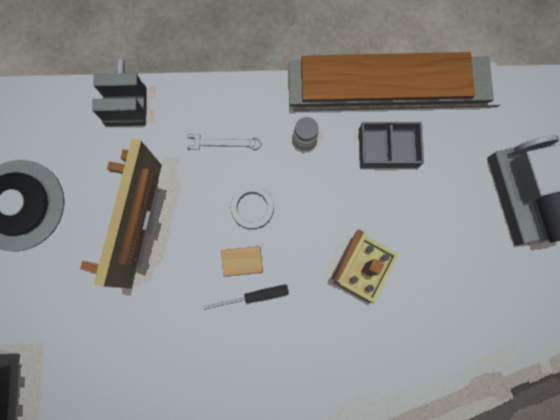

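The top view shows the caddy at about (365,268) with its strip to the left. The rack is at about (130,215), front facing right, with the lock bar at (148,218). Next I measure both from depth.

```bash
python3 - <<'E'
from h import *
for n in ['top','scene']:
    z=np.load(n+'0.npz'); W=cloud(n,z['d'],z['K'],z['T']); 
    for lab in ['caddy_grip','rack','tape_roll','glue_jar','driver','spanner','offcut','bit_bin']:
        r=nets.masks_of(n,lab)
        for q in r[:1]:
            m=q['pixels']&(z['d']>0)
            P=W[m]; 
            print(n,lab,round(q['score'],2),np.round(q['box']),m.sum(),'lo',np.percentile(P,2,0).round(),'hi',np.percentile(P,98,0).round())
            if lab in('caddy_grip','rack'): np.save(f'm_{n}_{lab}.npy',q['pixels'])
    print('table',np.median(W[(np.abs(W[...,2])<15)][:,2]))
E
```

```text
top caddy_grip 0.67 [365. 268.  66.  76.] 2862 lo [ 387. -257.   10.] hi [ 520. -130.  149.]
top rack 0.82 [122. 214.  77. 151.] 5449 lo [426. 261.  17.] hi [707. 382. 193.]
top tape_roll 0.76 [251. 208.  47.  46.] 863 lo [552.   5.  -2.] hi [647.  98.  26.]
top glue_jar 0.92 [306. 134.  28.  32.] 722 lo [ 738. -101.    6.] hi [790. -47.  89.]
top driver 0.65 [247. 298.  85.  26.] 522 lo [378. -24.  14.] hi [417. 136.  29.]
top spanner 0.85 [224. 144.  73.  15.] 603 lo [747.  33.   0.] hi [780. 202.  12.]
top offcut 0.88 [240. 261.  42.  29.] 1051 lo [446.  35.  12.] hi [505. 120.  23.]
top bit_bin 0.95 [391. 147.  65.  48.] 2965 lo [ 690. -344.    1.] hi [ 788. -207.   52.]
table 0.5443942759889069
scene caddy_grip 0.81 [177. 233.  56.  69.] 2569 lo [ 400. -261.    4.] hi [ 525. -128.  148.]
scene rack 0.9 [388. 189.  80. 119.] 4587 lo [436. 262.   6.] hi [714. 373. 192.]
scene tape_roll 0.98 [293. 250.  39.  32.] 703 lo [557.   6.   4.] hi [649.  98.  25.]
scene glue_jar 0.65 [280. 301.  29.  52.] 1157 lo [ 747. -103.    5.] hi [796. -49.  88.]
scene driver 0.69 [253. 208.  45.  23.] 326 lo [373. -25.   1.] hi [418.  96.  28.]
scene spanner 0.81 [354. 284.  74.  32.] 628 lo [746.  33.   0.] hi [783. 205.  11.]
scene offcut 0.94 [282. 220.  41.  25.] 607 lo [448.  35.   2.] hi [507. 121.  22.]
scene bit_bin 0.57 [185. 336.  82.  78.] 4002 lo [ 692. -343.    4.] hi [ 791. -208.   52.]
table 1.3166488666832947
```

```bash
python3 - <<'E'
import cv2
a=cv2.imread('pics/top0.png')
cv2.imwrite('pics/topc.png',cv2.resize(a[215:320,310:420],None,fx=5,fy=5,interpolation=cv2.INTER_CUBIC))
cv2.imwrite('pics/topr.png',cv2.resize(a[130:300,70:200],None,fx=3.5,fy=3.5,interpolation=cv2.INTER_CUBIC))
E
```

```text
(no output)
```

View pics/topc.png

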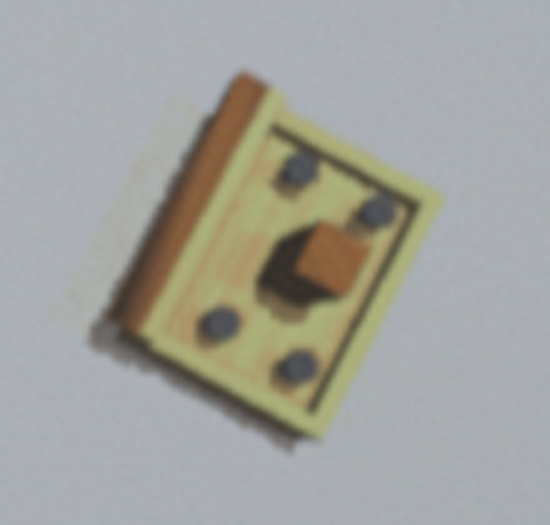

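View pics/topr.png

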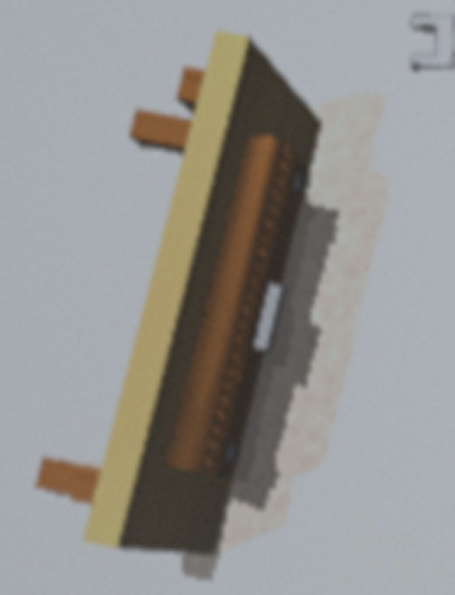

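```bash
python3 - <<'E'
from h import *
D={n:np.load(n+'0.npz') for n in('top','scene')}
W={n:cloud(n,D[n]['d'],D[n]['K'],D[n]['T']) for n in D}
for n in D:
    m=np.load(f'm_{n}_caddy_grip.npy')&(D[n]['d']>0); P=W[n][m]
    for lo,hi in [(138,155),(112,136),(90,110),(15,60)]:
        Q=P[(P[:,2]>lo)&(P[:,2]<hi)]
        if len(Q)>5:
            r=cv2.minAreaRect(Q[:,:2].astype(np.float32)); print(n,'caddy',lo,hi,len(Q),np.round(r[0],1),np.round(r[1],1),round(r[2],1),'zmed',np.median(Q[:,2]).round(1))
    m=np.load(f'm_{n}_rack.npy')&(D[n]['d']>0); P=W[n][m]
    for lo,hi in [(182,200),(110,175),(125,135),(135,145),(145,155),(155,170),(30,100)]:
        Q=P[(P[:,2]>lo)&(P[:,2]<hi)]
        if len(Q)>5:
            r=cv2.minAreaRect(Q[:,:2].astype(np.float32)); print(n,'rack',lo,hi,len(Q),np.round(r[0],1),np.round(r[1],1),round(r[2],1),'zmed',np.median(Q[:,2]).round(1))
E
```

```text
top caddy 138 155 153 [ 449.4 -203.2] [24.  24.3] 59.8 zmed 148.1
top caddy 112 136 36 [ 447.1 -195.8] [32.4 16.2] 15.4 zmed 122.7
top caddy 90 110 642 [ 460.  -185.2] [ 86.  120.3] 60.1 zmed 100.4
top caddy 15 60 1183 [ 448.8 -197. ] [ 89.2 113.4] 59.9 zmed 48.6
top rack 182 200 1626 [567.1 310.6] [ 22.1 298.4] 77.5 zmed 190.0
top rack 110 175 2682 [566.4 305.2] [ 73.3 298.9] 77.1 zmed 154.2
top rack 125 135 164 [563.6 289.3] [ 26.6 297. ] 77.5 zmed 126.9
top rack 135 145 186 [565.3 293.7] [ 61.4 293.7] 85.8 zmed 141.5
top rack 145 155 641 [565.3 292.9] [ 60.8 293.8] 85.9 zmed 150.8
top rack 155 170 1086 [567.2 308.4] [ 66.6 297.1] 77.1 zmed 160.8
top rack 30 100 439 [563.1 289.9] [ 27.3 298.6] 77.5 zmed 75.6
scene caddy 138 155 105 [ 448.6 -201.5] [24.9 26.6] 64.1 zmed 148.2
scene caddy 112 136 104 [ 456.7 -201.1] [16.8 30. ] 5.5 zmed 123.5
scene caddy 90 110 447 [ 460.5 -177.6] [ 76.6 123.5] 59.7 zmed 100.9
scene caddy 15 60 900 [ 452.3 -198.4] [ 92.9 121.9] 60.0 zmed 46.8
scene rack 182 200 655 [570.7 311.7] [ 24.3 296.7] 77.3 zmed 190.6
scene rack 110 175 1883 [564.4 307.5] [ 72.4 307.3] 77.1 zmed 149.7
scene rack 125 135 229 [564.5 295.3] [ 58.6 303.7] 85.0 zmed 126.9
scene rack 135 145 173 [567.8 294.7] [ 59.8 298. ] 85.4 zmed 141.2
scene rack 145 155 366 [563.4 296.6] [ 59.2 305.2] 84.5 zmed 150.4
scene rack 155 170 598 [566.7 310.5] [ 65.4 301. ] 77.1 zmed 161.0
scene rack 30 100 915 [568.9 294.7] [ 60.8 294.3] 85.6 zmed 54.7
```

```bash
python3 - <<'E'
from h import *
a=np.radians(77.4); X=np.array([np.cos(a),np.sin(a)]);Y=np.array([-X[1],X[0]])
O=np.array([568.5,311.])-10*X
print(O)
for n in ('top','scene'):
    z=np.load(n+'0.npz'); W=cloud(n,z['d'],z['K'],z['T']).reshape(-1,3)
    W=W[z['d'].ravel()>0]
    x=(W[:,:2]-O)@X; y=(W[:,:2]-O)@Y
    # top face thickness extents along middle
    s=(np.abs(y)<130)&(W[:,2]>184)&(W[:,2]<197)&(abs(x-10)<30); print(n,'top face x',np.percentile(x[s],[1,5,50,95,99]).round(1), 'y ends',np.percentile(y[(W[:,2]>184)&(W[:,2]<197)&(abs(x-10)<14)],[.5,99.5]).round(1))
    for lo in range(-40,6,3):
        s=(np.abs(y)<85)&(x>=lo)&(x<lo+3)&(W[:,2]>20)
        if s.sum()>5: print(lo+1.5,s.sum(),np.percentile(W[s,2],[5,25,50,75,95]).round(1))
    s=(np.abs(y)<85)&(x>-23)&(x<-13)&(W[:,2]>110)
    print('front',[ (h,np.median(x[(np.abs(y)<85)&(W[:,2]>h)&(W[:,2]<h+8)&(x<-10)&(x>-40)]).round(1)) for h in range(60,170,8)])
E
```

```text
[566.31856759 301.24083238]
top top face x [-0.9 -0.3  8.8 18.8 20. ] y ends [-147.1  149.5]
-32.5 33 [102.3 105.5 109.7 112.2 114.1]
-29.5 30 [108.8 110.7 112.1 113.6 114.9]
-26.5 66 [102.6 109.9 111.9 120.  150.4]
-23.5 698 [ 93.2 112.2 126.3 150.7 158.6]
-20.5 232 [122.5 127.5 159.5 162.  165. ]
-17.5 115 [159.3 161.9 162.9 164.1 165.9]
-14.5 80 [158.8 159.7 160.6 161.2 162.8]
-11.5 80 [155.1 156.4 158.  159.2 160.2]
-8.5 79 [152.2 153.3 154.4 155.1 156.6]
-5.5 79 [148.9 150.7 151.4 152.6 154.1]
-2.5 117 [146.  147.6 148.6 151.1 183. ]
0.5 661 [147.4 158.1 171.2 184.1 191.7]
3.5 128 [187.5 188.8 190.4 191.4 193.6]
6.5 126 [188.  189.3 190.3 191.3 192.8]
front [(60, np.float64(nan)), (68, np.float64(nan)), (76, np.float64(nan)), (84, np.float64(-23.8)), (92, np.float64(-24.2)), (100, np.float64(-24.2)), (108, np.float64(-25.1)), (116, np.float64(-23.9)), (124, np.float64(-22.9)), (132, np.float64(-23.7)), (140, np.float64(-24.1)), (148, np.float64(-23.8)), (156, np.float64(-19.0)), (164, np.float64(-18.7))]
scene top face x [ 0.6  1.4  9.2 20.8 22.7] y ends [-148.4  151.1]
-29.5 25 [102.2 106.9 109.7 111.8 114.1]
-26.5 23 [104.3 106.8 111.8 112.8 114.7]
-23.5 223 [ 93.3 109.9 119.3 145.6 157.5]
-20.5 358 [ 93.9 114.4 138.5 152.6 160.5]
-17.5 114 [124.6 126.4 160.8 163.3 165.5]
-14.5 78 [124.5 125.8 126.8 161.9 163.8]
-11.5 17 [124.7 125.1 125.7 160.4 161.7]
-8.5 9 [157.  157.4 158.3 158.5 158.8]
-5.5 8 [153.1 154.3 154.9 155.5 156.2]
-2.5 8 [150.2 150.7 151.4 152.1 174.8]
0.5 343 [ 25.   42.9 151.5 172.5 188.1]
3.5 518 [ 25.7  46.7 158.2 178.4 190.9]
6.5 47 [185.8 190.4 190.9 192.2 193.3]
front [(60, np.float64(nan)), (68, np.float64(nan)), (76, np.float64(nan)), (84, np.float64(-21.5)), (92, np.float64(-21.8)), (100, np.float64(-22.4)), (108, np.float64(-22.7)), (116, np.float64(-21.7)), (124, np.float64(-17.3)), (132, np.float64(-21.0)), (140, np.float64(-21.5)), (148, np.float64(-21.9)), (156, np.float64(-18.9)), (164, np.float64(-17.3))]
  return _methods._mean(a, axis=axis, dtype=dtype,
  ret = ret.dtype.type(ret / rcount)
```

Depth puts the post at about (449,-202.5), top at 147 mm, rear heading 60°. The rack origin is at about (566,301) with x heading 77.4°. The ridge is at about z 164, so the cleat is clamped roughly 20 mm above mid height. The moves only allow yaw, so I'll make the lean by tipping the caddy on its rear foot edge within the grip.

Call:
play_rows --motion '[{"slide": [0, 0, 0], "turn": -0.038}, {"slide": [0, 0, 0], "turn": -0.038}, {"slide": [0, 0, 0], "turn": -0.038}, {"slide": [0, 0, 0], "turn": -0.038}, {"slide": [0, 0, 0], "turn": -0.038}, {"slide": [0, 0, 0], "turn": -0.038}, {"slide": [0, 0, 0], "turn": 0}, {"slide": [0, 0, 0], "turn": 0}]' --jaw 1

```text
t: 1.57
tcp_pos: [207.9, -615.8, 218.6]
tool_rot: [[0.0, 0.862, -0.507], [0.0, -0.507, -0.862], [-1.0, 0.0, -0.0]]
ft_force: [-0.0, 0.8, -0.1]
opening: 93.3
```

```bash
cat >> h.py <<'E'
def tgt(p,phi=None):
    s=sensors.read_state(); R=np.array(s['tool_rot']); 
    d=R.T@(np.array(p,float)-s['tcp_pos']); 
    print('t',round(s['t'],2),'tcp',np.round(s['tcp_pos'],1),'yhead',np.degrees(np.arctan2(R[1,1],R[0,1])).round(2),'tilt',np.degrees(np.arccos(-R[2,0])).round(2),'F',np.round(s['ft_force'],2),'M',np.round(s['wrist_torque'],2),'open',round(s['opening'],1))
    print('slide units total',np.round(d/25,3), '-> tool mm',d.round(1)); print('q',np.round(s['joint_pos'],2))
E
python3 -c "
from h import *
tgt([449.2,-202.7,215])"
```

```text
t 1.57 tcp [ 207.9 -615.8  218.6] yhead -30.48 tilt 0.02 F [-0.03  0.77 -0.13] M [-0.01 -0.03  0.03] open 93.3
slide units total [  0.149  -0.064 -19.138] -> tool mm [   3.7   -1.6 -478.4]
q [ 1.33  0.62 -0.2   1.42  0.13  1.11  0.57]
```

Call:
play_rows --motion '[{"slide": [0, 0, -1], "turn": -0.0027}, {"slide": [0, 0, -1], "turn": 0}, {"slide": [0, 0, -1], "turn": 0}, {"slide": [0, 0, -1], "turn": 0}, {"slide": [0, 0, -1], "turn": 0}, {"slide": [0, 0, -1], "turn": 0}, {"slide": [0, 0, -1], "turn": 0}, {"slide": [0, 0, -1], "turn": 0}, {"slide": [0, 0, -1], "turn": 0}, {"slide": [0, 0, -1], "turn": 0}]'

```text
t: 2.4
tcp_pos: [333.1, -397.9, 218.9]
tool_rot: [[0.0, 0.866, -0.5], [-0.0, -0.5, -0.866], [-1.0, 0.001, 0.0]]
ft_force: [0.2, -0.7, 0.3]
opening: 93.4
```

Call:
play_rows --motion '[{"slide": [0, 0, -1], "turn": 0}, {"slide": [0, 0, -1], "turn": 0}, {"slide": [0, 0, -1], "turn": 0}, {"slide": [0, 0, -1], "turn": 0}, {"slide": [0, 0, -1], "turn": 0}, {"slide": [0, 0, -1], "turn": 0}, {"slide": [0, 0, -0.5], "turn": 0}, {"slide": [0, 0, 0], "turn": 0}, {"slide": [0, 0, 0], "turn": 0}]'

```text
t: 3.15
tcp_pos: [413.4, -257.9, 218.9]
tool_rot: [[0.0, 0.868, -0.497], [-0.001, -0.497, -0.868], [-1.0, 0.0, 0.001]]
ft_force: [0.3, -0.7, -0.2]
opening: 93.1
```

```bash
python3 - <<'E'
from h import *
tgt([449.2,-202.7,215])
K,T=cal('wrist'); im,d=vision.grab_frame('wrist'); cv2.imwrite('pics/w1.png',im)
W=cloud('wrist',d,K,T)
P=W[(d>0)&(W[...,2]>139)&(W[...,2]<155)&(np.hypot(W[...,0]-449,W[...,1]+202)<40)]
print(len(P)); 
if len(P)>5: print(cv2.minAreaRect(P[:,:2].astype(np.float32)),np.median(P[:,2]))
P=W[(d>0)&(W[...,2]>90)&(W[...,2]<110)&(np.hypot(W[...,0]-449,W[...,1]+202)<120)]
if len(P)>5: print(cv2.minAreaRect(P[:,:2].astype(np.float32)),np.median(P[:,2]))
E
```

```text
t 3.15 tcp [ 413.4 -257.9  218.9] yhead -29.82 tilt 0.04 F [ 0.28 -0.72 -0.17] M [-0.04 -0.04  0.02] open 93.1
slide units total [ 0.154  0.143 -2.628] -> tool mm [  3.8   3.6 -65.7]
q [ 0.71  0.38 -0.28  1.87  0.13  0.91 -0.15]
1119
((450.1336669921875, -203.13865661621094), (23.44319725036621, 24.03400230407715), 60.14503479003906) 147.0240252933011
((476.77978515625, -157.34877014160156), (22.417509078979492, 120.21820831298828), 59.85338592529297) 99.0346578534839
```

View pics/w1.png

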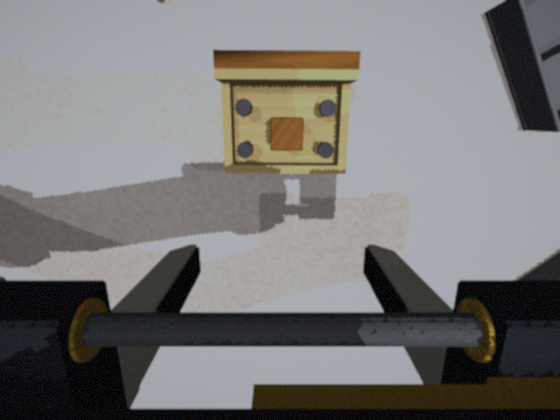

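The wrist view shows the post at (286,134) px. Depth gives (450,-203) with its top at about 146, square at 60°.

```bash
python3 -c "
from h import *
tgt([450,-203,110])"
```

```text
t 3.2 tcp [ 412.8 -258.9  218.7] yhead -29.93 tilt 0.06 F [-0.86  0.    0.14] M [-0.07 -0.03  0.  ] open 92.9
slide units total [ 4.346  0.173 -2.686] -> tool mm [108.7   4.3 -67.2]
q [ 0.72  0.38 -0.28  1.87  0.13  0.91 -0.14]
```

Call:
play_rows --motion '[{"slide": [0, 0.16, -0.9], "turn": 0}, {"slide": [0, 0, -0.9], "turn": 0}, {"slide": [0, 0, -0.87], "turn": 0}, {"slide": [0.8, 0, 0], "turn": 0}, {"slide": [0.8, 0, 0], "turn": 0}, {"slide": [0.8, 0, 0], "turn": 0}, {"slide": [0.8, 0, 0], "turn": 0}, {"slide": [0.7, 0, 0], "turn": 0}, {"slide": [0.4, 0, 0], "turn": 0}, {"slide": [0, 0, 0], "turn": 0}]'

```text
t: 4.03
tcp_pos: [447.6, -203.5, 109.0]
tool_rot: [[-0.005, 0.866, -0.501], [0.001, -0.501, -0.866], [-1.0, -0.005, 0.002]]
ft_force: [-1.0, 0.2, 0.6]
opening: 92.9
```

```bash
python3 -c "
from h import *
tgt([450,-203,110])"
```

```text
t 4.03 tcp [ 447.6 -203.5  109. ] yhead -30.04 tilt 0.29 F [-0.98  0.23  0.65] M [-0.02 -0.05 -0.03] open 92.9
slide units total [-0.04   0.072 -0.067] -> tool mm [-1.   1.8 -1.7]
q [ 0.55  0.54 -0.24  1.99  0.21  0.64 -0.36]
```

Call:
play_rows --motion '[{"slide": [0, 0.06, -0.04], "turn": 0}, {"slide": [0, 0, 0], "turn": 0}]'

```text
t: 4.2
tcp_pos: [452.4, -203.1, 111.9]
tool_rot: [[0.002, 0.867, -0.499], [-0.001, -0.499, -0.867], [-1.0, 0.002, -0.0]]
ft_force: [-0.2, 0.2, -0.2]
opening: 93.1
```

Call:
play_rows --motion '[{"slide": [0, 0, 0], "turn": 0}, {"slide": [0, 0, 0], "turn": 0}, {"slide": [0, 0, 0], "turn": 0}, {"slide": [0, 0, 0], "turn": 0}, {"slide": [0, 0, 0], "turn": 0}, {"slide": [0, 0, 0], "turn": 0}, {"slide": [0, 0, 0], "turn": 0}, {"slide": [0, 0, 0], "turn": 0}]' --jaw -1 --grip_force 8

```text
t: 4.87
tcp_pos: [451.7, -201.8, 111.2]
tool_rot: [[0.0, 0.868, -0.497], [0.0, -0.497, -0.868], [-1.0, -0.0, -0.0]]
ft_force: [-0.5, -0.2, 0.5]
opening: 44.3
```

```bash
python3 -c "
from h import *
tgt([450,-203,110])"
```

```text
t 4.87 tcp [ 451.7 -201.8  111.2] yhead -29.8 tilt 0.0 F [-0.47 -0.24  0.49] M [-0.02 -0.01  0.02] open 44.3
slide units total [ 0.047 -0.037  0.075] -> tool mm [ 1.2 -0.9  1.9]
q [ 0.55  0.54 -0.25  1.98  0.21  0.64 -0.36]
```

Call:
play_rows --motion '[{"slide": [0.04, -0.04, 0.06], "turn": 0}, {"slide": [0, 0, 0], "turn": 0}, {"slide": [0, 0, 0], "turn": 0}, {"slide": [0, 0, 0], "turn": 0}, {"slide": [0, 0, 0], "turn": 0}, {"slide": [0, 0, 0], "turn": 0}]'

```text
t: 5.37
tcp_pos: [449.5, -202.7, 110.0]
tool_rot: [[-0.001, 0.868, -0.497], [0.0, -0.497, -0.868], [-1.0, -0.001, 0.0]]
ft_force: [-1.4, -1.1, 0.4]
opening: 23.7
```

```bash
python3 -c "
from h import *
tgt([450,-203,110])"
```

```text
t 5.37 tcp [ 449.5 -202.7  110. ] yhead -29.82 tilt 0.07 F [-1.4  -1.08  0.4 ] M [-0.1   0.15 -0.01] open 23.7
slide units total [-0.001  0.023  0.001] -> tool mm [-0.   0.6  0. ]
q [ 0.55  0.54 -0.25  1.99  0.21  0.64 -0.35]
```

Call:
play_rows --motion '[{"slide": [-0.05, 0, -0.145], "turn": 0}, {"slide": [-0.045, 0, -0.145], "turn": 0}, {"slide": [-0.04, 0, -0.145], "turn": 0}, {"slide": [-0.04, 0, -0.145], "turn": 0}, {"slide": [0, 0, 0], "turn": 0}, {"slide": [0, 0, 0], "turn": 0}]'

```text
t: 5.87
tcp_pos: [457.5, -189.2, 114.7]
tool_rot: [[0.0, 0.868, -0.496], [0.001, -0.496, -0.868], [-1.0, -0.0, -0.001]]
ft_force: [-2.6, 0.6, 1.0]
opening: 24.2
```

```bash
python3 - <<'E'
from h import *
tgt([450,-203,110])
for n in ['scene','wrist']:
    K,T=cal(n); im,d=vision.grab_frame(n); np.savez(n+'2.npz',im=im,d=d,K=K,T=T)
    if n=='scene': im=cv2.resize(im[170:290,120:240],None,fx=4,fy=4,interpolation=cv2.INTER_CUBIC)
    cv2.imwrite(f'pics/{n}2.png',im)
E
```

```text
t 5.87 tcp [ 457.5 -189.2  114.7] yhead -29.76 tilt 0.05 F [-2.59  0.62  0.96] M [0.25 0.4  0.02] open 24.2
slide units total [0.189 0.013 0.628] -> tool mm [ 4.7  0.3 15.7]
q [ 0.52  0.53 -0.25  1.98  0.2   0.65 -0.38]
```

View pics/scene2.png

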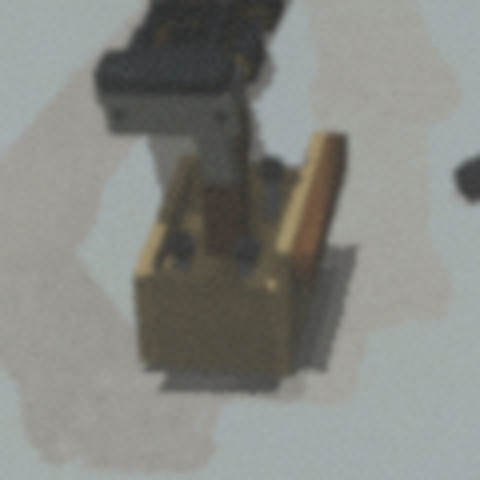

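View pics/wrist2.png

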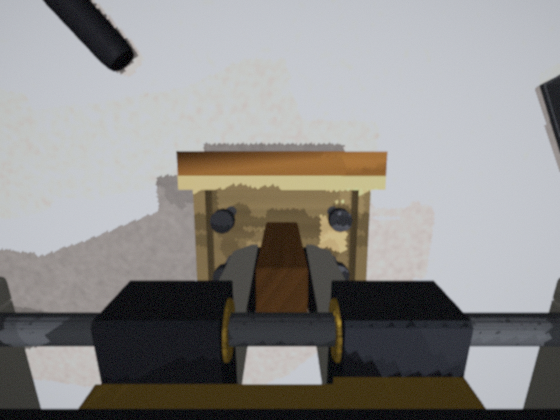

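```bash
cat >> h.py <<'E'
def lean(d,K,T,head=None,show=True):
    """profile of caddy in tool frame: a=rear(-tool z), h=up, rel. to grasp point (TCP+19)"""
    s=sensors.read_state(); R=np.array(s['tool_rot']); W=cloud('wrist',d,K,T)
    L=(W-np.array(s['tcp_pos']))@R; a=-L[...,2]; h=-L[...,0]-19; y=L[...,1]
    out=[]
    # strip+plate top: a 20..90
    m=(d>0)&(abs(y)<55)&(a>30)&(a<95)&(h>-60)&(h<10)
    A=a[m];H=h[m]
    for c in range(30,95,4):
        q=(A>=c)&(A<c+4)
        if q.sum()>20: print(c+2,q.sum(),np.percentile(H[q],[10,50,90]).round(1))
    return a,h,y
E
python3 - <<'E'
from h import *
z=np.load('wrist2.npz'); a,h,y=lean(z['d'],z['K'],z['T'])
m=(z['d']>0)&(abs(y)<48)&(a>-40)&(a<40)&(h<-60)&(h>-130)&(abs(y)>15)
print(m.sum(),np.percentile(h[m],[5,25,50,75,95]))
A=a[m];H=h[m]
for c in range(-40,40,8):
    q=(A>=c)&(A<c+8)
    if q.sum()>20: print(c+4,q.sum(),np.percentile(H[q],[10,50,90]).round(1))
E
```

```text
36 196 [-35.4 -34.5 -33.8]
40 1324 [-35.5 -34.7 -33.8]
44 1331 [-36.  -35.2 -34.3]
48 1332 [-36.4 -35.6 -34.8]
52 1344 [-36.9 -36.  -35.2]
56 1367 [-37.3 -36.5 -35.6]
60 553 [-37.5 -36.8 -35.9]
4612 [-85.55549572 -84.26040197 -82.7704954  -81.29433375 -79.67996139]
-28 140 [-80.4 -79.4 -78.2]
-20 414 [-81.4 -80.5 -79.4]
-12 863 [-82.2 -81.2 -80.3]
-4 686 [-83.  -82.  -81.2]
4 545 [-83.9 -82.9 -82. ]
12 806 [-84.8 -83.9 -82.4]
20 934 [-85.8 -84.8 -83.8]
28 224 [-86.2 -85.2 -84.5]
```

Tray floor and strip top both slope 0.107 rad as planned, so I continue to about 0.22.

Call:
play_rows --motion '[{"slide": [-0.036, 0, -0.148], "turn": 0}, {"slide": [-0.034, 0, -0.148], "turn": 0}, {"slide": [-0.028, 0, -0.15], "turn": 0}, {"slide": [-0.026, 0, -0.16], "turn": 0}, {"slide": [0, 0, 0], "turn": 0}, {"slide": [0, 0, 0], "turn": 0}]'

```text
t: 6.47
tcp_pos: [465.2, -175.9, 117.7]
tool_rot: [[0.0, 0.868, -0.496], [0.001, -0.496, -0.868], [-1.0, -0.0, -0.001]]
ft_force: [-1.8, 1.4, -0.4]
opening: 23.8
```

Call:
play_rows --motion '[{"slide": [0, 0, 0], "turn": 0}, {"slide": [0, 0, 0], "turn": 0}, {"slide": [0, 0, 0], "turn": 0}]' --grip_force 60

```text
t: 6.72
tcp_pos: [465.2, -176.1, 117.7]
tool_rot: [[0.001, 0.868, -0.497], [0.001, -0.497, -0.868], [-1.0, -0.0, -0.001]]
ft_force: [-1.1, 1.4, -0.6]
opening: 23.6
```

```bash
cat >> h.py <<'E'
def meas():
    K,T=cal('wrist'); im,d=vision.grab_frame('wrist')
    s=sensors.read_state(); R=np.array(s['tool_rot']); W=cloud('wrist',d,K,T)
    L=(W-np.array(s['tcp_pos']))@R; a=-L[...,2]; h=-L[...,0]-19; y=L[...,1]
    m=(d>0)&(abs(y)<55)&(a>38)&(a<85)&(h>-60)&(h<-15)
    q=np.polyfit(a[m],h[m],1); r=h[m]-np.polyval(q,a[m]); k=abs(r)<3; A=a[m][k];H=h[m][k];q=np.polyfit(A,H,1)
    e=np.percentile(A,99.5); print('lean strip',-np.arctan(q[0]).round(4),'rear edge a,h',e.round(1),np.polyval(q,e).round(1))
    th=-np.arctan(q[0]); zt=29
    hk=(e-zt*np.sin(th), np.polyval(q,e)-zt*np.cos(th)); print('hook rel grasp a,h',np.round(hk,1))
    m=(d>0)&(abs(y)<48)&(abs(y)>15)&(a>-40)&(a<35)&(h<-60)&(h>-130)
    if m.sum()>300:
        q=np.polyfit(a[m],h[m],1); r=h[m]-np.polyval(q,a[m]);k=abs(r)<3;q=np.polyfit(a[m][k],h[m][k],1);print('lean floor',-np.arctan(q[0]).round(4),m.sum())
    return im,d
E
python3 - <<'E'
from h import *
tgt([450,-203,110]); meas()
E
```

```text
t 6.72 tcp [ 465.2 -176.1  117.7] yhead -29.78 tilt 0.08 F [-1.1   1.43 -0.62] M [0.79 0.32 0.07] open 23.6
slide units total [0.306 0.008 1.236] -> tool mm [ 7.7  0.2 30.9]
q [ 0.49  0.53 -0.25  1.97  0.2   0.66 -0.41]
lean strip 0.2155 rear edge a,h 53.9 -43.0
hook rel grasp a,h [ 47.7 -71.4]
lean floor 0.2162 4242
```

Call:
play_rows --motion '[{"slide": [-0.2, 0, 0], "turn": 0}, {"slide": [-0.5, 0, 0], "turn": 0}, {"slide": [-0.7, 0, 0], "turn": 0}, {"slide": [-0.8, 0, 0], "turn": 0}, {"slide": [-0.8, 0, 0], "turn": 0}, {"slide": [-0.8, 0, 0], "turn": 0}, {"slide": [-0.7, 0, 0], "turn": 0}, {"slide": [-0.5, 0, 0], "turn": 0}, {"slide": [-0.2, 0, 0], "turn": 0}, {"slide": [0, 0, 0], "turn": 0}]'

```text
t: 7.6
tcp_pos: [465.5, -177.8, 248.6]
tool_rot: [[0.003, 0.867, -0.498], [-0.002, -0.498, -0.867], [-1.0, 0.003, -0.0]]
ft_force: [0.6, -0.4, -4.9]
opening: 23.4
```

```bash
python3 - <<'E'
from h import *
a=np.radians(77.4); X=np.array([np.cos(a),np.sin(a)]);O=np.array([566.5,301.5])
# standoff: grasp in rack x = -63-65
p=O+X*(-62-60); print(p)
tgt([*p,245]); im,d=meas(); cv2.imwrite('pics/w3.png',im)
E
```

```text
[539.88652455 182.43815504]
t 7.6 tcp [ 465.5 -177.8  248.6] yhead -29.84 tilt 0.18 F [ 0.59 -0.38 -4.91] M [-0.   -0.14  0.  ] open 23.4
slide units total [  0.128  -4.588 -13.978] -> tool mm [   3.2 -114.7 -349.5]
q [ 0.53  0.36 -0.29  1.8   0.12  0.99 -0.33]
lean strip 0.2152 rear edge a,h 54.0 -42.1
hook rel grasp a,h [ 47.8 -70.4]
lean floor 0.2186 4226
```

The lean held through the lift (0.215). Now I traverse and turn to the rack heading.

Call:
play_rows --motion '[{"slide": [0, -0.2, -0.5], "turn": 0}, {"slide": [0, -0.3, -0.9], "turn": 0}, {"slide": [0, -0.3, -0.9], "turn": 0}, {"slide": [0, -0.3, -0.9], "turn": 0}, {"slide": [0, -0.3, -0.9], "turn": 0}, {"slide": [0, -0.3, -0.9], "turn": 0}, {"slide": [0, -0.3, -0.9], "turn": 0}, {"slide": [0, -0.3, -0.9], "turn": 0}, {"slide": [0, -0.2, -0.5], "turn": 0}, {"slide": [0, -0.1, -0.2], "turn": 0}]'

```text
t: 8.48
tcp_pos: [501.2, 21.3, 246.3]
tool_rot: [[-0.002, 0.87, -0.493], [0.002, -0.493, -0.87], [-1.0, -0.003, -0.001]]
ft_force: [-0.4, 0.2, -5.7]
opening: 23.9
```

Call:
play_rows --motion '[{"slide": [0, 0, 0], "turn": -0.012}, {"slide": [0, 0, 0], "turn": -0.024}, {"slide": [0, 0, 0], "turn": -0.024}, {"slide": [0, 0, 0], "turn": -0.024}, {"slide": [0, 0, 0], "turn": -0.012}, {"slide": [0, 0, 0], "turn": 0}]'

```text
t: 8.98
tcp_pos: [500.9, 16.4, 246.4]
tool_rot: [[-0.003, 0.976, -0.218], [-0.001, -0.218, -0.976], [-1.0, -0.002, 0.002]]
ft_force: [0.4, 0.1, -6.1]
opening: 23.4
```

```bash
python3 - <<'E'
from h import *
tgt([539.9,182.4,247])
E
```

```text
t 8.98 tcp [500.9  16.4 246.4] yhead -12.59 tilt 0.16 F [ 0.38  0.06 -6.06] M [-0.08 -0.02  0.01] open 23.4
slide units total [-0.034  0.076 -6.82 ] -> tool mm [  -0.9    1.9 -170.5]
q [ 0.22  0.38 -0.42  1.79  0.18  1.01 -0.49]
```

Call:
play_rows --motion '[{"slide": [0, 0.08, -0.4], "turn": 0}, {"slide": [0, 0, -0.8], "turn": 0}, {"slide": [0, 0, -0.9], "turn": 0}, {"slide": [0, 0, -0.9], "turn": 0}, {"slide": [0, 0, -0.9], "turn": 0}, {"slide": [0, 0, -0.9], "turn": 0}, {"slide": [0, 0, -0.8], "turn": 0}, {"slide": [0, 0, -0.7], "turn": 0}, {"slide": [0, 0, -0.4], "turn": 0}, {"slide": [0, 0, 0], "turn": 0}]'

```text
t: 9.82
tcp_pos: [539.6, 184.9, 247.2]
tool_rot: [[-0.0, 0.977, -0.213], [0.003, -0.213, -0.977], [-1.0, -0.001, -0.003]]
ft_force: [-0.7, 1.1, -5.2]
opening: 23.8
```

Call:
play_rows --motion '[{"slide": [0, 0, 0], "turn": 0}, {"slide": [0, 0, 0], "turn": 0}]'

```text
t: 9.98
tcp_pos: [539.9, 179.1, 247.2]
tool_rot: [[-0.001, 0.976, -0.219], [-0.002, -0.219, -0.976], [-1.0, -0.0, 0.003]]
ft_force: [-0.0, -0.3, -5.9]
opening: 23.9
```

```bash
python3 - <<'E'
from h import *
tgt([539.9,182.4,247]); 
K,T=cal('wrist');im,d=meas(); cv2.imwrite('pics/w4.png',im); np.savez('w4.npz',d=d,K=K,T=T)
s=sensors.read_state(); R=np.array(s['tool_rot']); W=cloud('wrist',d,K,T)
L=(W-np.array(s['tcp_pos']))@R; a=-L[...,2]; h=-L[...,0]-19; y=L[...,1]
P=W[(d>0)&(W[...,2]>183)&(W[...,2]<197)&(a>85)&(a<170)]
r=cv2.minAreaRect(P[:,:2].astype(np.float32));print('board top',r)
for c in range(70,150,3):
    q=(d>0)&(abs(y)<80)&(a>=c)&(a<c+3)&(W[...,2]>100)&(W[...,2]<200)
    if q.sum()>10: print(c+1.5,q.sum(),np.percentile(W[...,2][q],[5,25,50,75,95]).round(1))
q=(d>0)&(W[...,2]>155)&(a>95)&(a<125)
print('board/cleat y', )
im2,_=vision.grab_frame('scene'); cv2.imwrite('pics/s4.png',im2)
E
```

```text
t 9.98 tcp [539.9 179.1 247.2] yhead -12.65 tilt 0.15 F [-0.04 -0.31 -5.86] M [-0.1  -0.07 -0.02] open 23.9
slide units total [ 0.008 -0.029 -0.129] -> tool mm [ 0.2 -0.7 -3.2]
q [-0.09  0.49 -0.43  1.61  0.22  1.09 -0.79]
lean strip 0.221 rear edge a,h 53.7 -43.4
hook rel grasp a,h [ 47.3 -71.7]
lean floor 0.2195 4148
board top ((568.4642944335938, 311.626220703125), (21.049541473388672, 301.60772705078125), 77.47506713867188)
92.5 12 [102.3 102.5 102.6 102.8 103.2]
95.5 204 [100.9 110.  110.8 111.4 111.9]
98.5 148 [109.  110.2 110.7 111.2 111.9]
101.5 1495 [108.  118.9 138.  153.5 156.1]
104.5 1103 [155.6 157.  158.1 159.1 160.3]
107.5 1085 [160.  161.  161.8 162.5 163.4]
110.5 861 [158.4 159.4 160.2 161.  162. ]
113.5 811 [155.6 156.5 157.2 157.9 159. ]
116.5 732 [152.8 153.7 154.4 155.  156. ]
119.5 832 [149.6 150.6 151.4 152.2 153.2]
122.5 796 [146.6 147.5 148.3 149.1 150.1]
125.5 4160 [145.5 154.7 170.6 183.2 189.3]
128.5 1337 [187.9 188.5 189.  189.6 190.3]
131.5 1379 [187.8 188.6 189.1 189.6 190.2]
134.5 1405 [187.9 188.6 189.  189.5 190.3]
137.5 1401 [187.8 188.6 189.1 189.6 190.2]
140.5 1441 [187.8 188.5 189.  189.5 190.2]
143.5 1444 [187.9 188.6 189.1 189.6 190.2]
146.5 416 [187.7 188.4 188.8 189.2 189.9]
board/cleat y
```

View pics/w4.png

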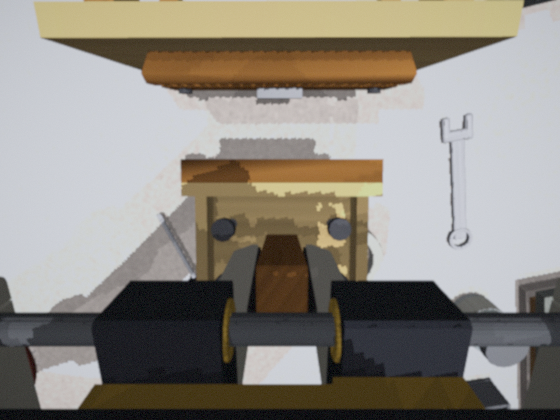

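View pics/s4.png

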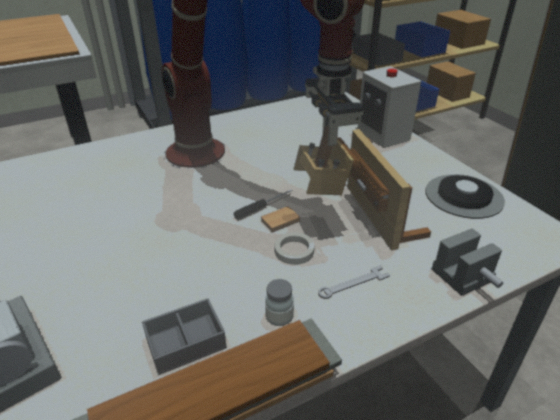

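Call:
play_rows --motion '[{"slide": [0, 0, -0.2], "turn": 0}, {"slide": [0, 0, -0.4], "turn": 0}, {"slide": [0, 0, -0.5], "turn": 0}, {"slide": [0, 0, -0.5], "turn": 0}, {"slide": [0, 0, -0.4], "turn": 0}, {"slide": [0, 0, -0.3], "turn": 0}, {"slide": [0, 0, -0.2], "turn": 0}, {"slide": [0, 0, 0], "turn": 0}, {"slide": [0, 0, 0], "turn": 0}, {"slide": [0, 0, 0], "turn": 0}]'

```text
t: 10.92
tcp_pos: [553.6, 241.2, 247.5]
tool_rot: [[-0.0, 0.976, -0.218], [-0.001, -0.218, -0.976], [-1.0, 0.0, 0.001]]
ft_force: [-0.2, -0.6, -6.0]
opening: 23.6
```

```bash
cat >> h.py <<'E'
def prof(name):
    K,T=cal('wrist');im,d=meas(); cv2.imwrite(name,im)
    s=sensors.read_state(); R=np.array(s['tool_rot']); W=cloud('wrist',d,K,T)
    L=(W-np.array(s['tcp_pos']))@R; a=-L[...,2]; y=L[...,1]
    q=(d>0)&(W[...,2]>160)&(W[...,2]<184)&(a>40)&(a<100)&(abs(y)>105)&(abs(y)<145); print('board front a',np.percentile(a[q],[25,50,75]).round(1),q.sum())
    q=(d>0)&(W[...,2]>185)&(W[...,2]<195)&(a>40)&(a<120); 
    if q.sum()>50:
        r=cv2.minAreaRect(W[q][:,:2].astype(np.float32)); print('board top',r, 'z',np.median(W[q][:,2]))
    q=(d>0)&(W[...,2]>150)&(W[...,2]<168)&(a>40)&(a<100)&(abs(y)>66)&(abs(y)<97); A=a[q];Z=W[...,2][q]
    for c in np.arange(40,70,2.5):
        k=(A>=c)&(A<c+2.5)
        if k.sum()>15: print(c+1.2,k.sum(),np.percentile(Z[k],[10,50,90]).round(1))
    O=np.array([566.3,301.7]);an=np.radians(77.45);X=np.array([np.cos(an),np.sin(an)]);Y=np.array([-X[1],X[0]])
    p=np.array(s['tcp_pos'])[:2]-O; print('tcp in rack x,y',(p@X).round(1),(p@Y).round(1))
E
python3 - <<'E'
from h import *
tgt([0,0,216]); prof('pics/w5.png')
E
```

```text
t 10.92 tcp [553.6 241.2 247.5] yhead -12.58 tilt 0.07 F [-0.16 -0.61 -6.03] M [-0.03 -0.07 -0.  ] open 23.6
slide units total [  1.278 -19.51   14.236] -> tool mm [  31.9 -487.7  355.9]
q [-0.19  0.55 -0.42  1.51  0.24  1.13 -0.88]
lean strip 0.2179 rear edge a,h 53.7 -43.3
hook rel grasp a,h [ 47.4 -71.6]
lean floor 0.2201 4170
board front a [87.1 91.4 95.9] 1691
board top ((568.1991577148438, 311.4854736328125), (19.841676712036133, 301.5365905761719), 77.42720794677734) z 189.0804150855032
41.2 118 [157.3 158.8 160.6]
43.7 122 [161.1 162.  163.1]
46.2 225 [159.5 160.8 162.2]
48.7 305 [157.  158.4 159.7]
51.2 238 [154.5 155.8 157.1]
53.7 300 [151.8 153.3 154.8]
56.2 188 [150.2 151.  152.3]
tcp in rack x,y -61.9 -0.8
```

View pics/w5.png

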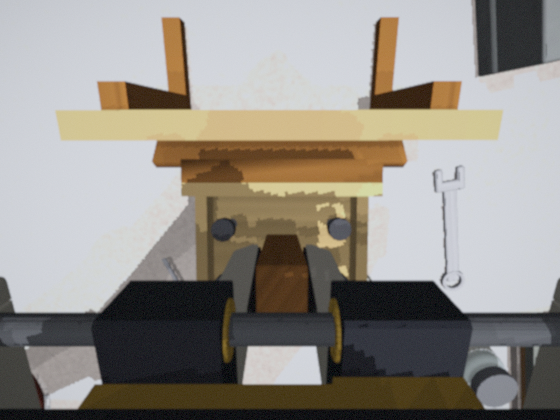

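Call:
play_rows --motion '[{"slide": [0.15, 0, 0], "turn": 0}, {"slide": [0.25, 0, 0], "turn": 0}, {"slide": [0.25, 0, 0], "turn": 0}, {"slide": [0.2, 0, 0], "turn": 0}, {"slide": [0.15, 0, 0], "turn": 0}, {"slide": [0, 0, 0], "turn": 0}, {"slide": [0, 0, 0], "turn": 0}]'

```text
t: 11.55
tcp_pos: [553.3, 242.1, 222.3]
tool_rot: [[-0.001, 0.976, -0.217], [-0.0, -0.217, -0.976], [-1.0, -0.001, 0.0]]
ft_force: [1.3, -0.1, -4.8]
opening: 23.7
```

Call:
play_rows --motion '[{"slide": [0.04, 0, 0], "turn": 0}, {"slide": [0.04, 0, 0], "turn": 0}, {"slide": [0.04, 0, 0], "turn": 0}, {"slide": [0, 0, 0], "turn": 0}, {"slide": [0, 0, 0], "turn": 0}]'

```text
t: 11.97
tcp_pos: [553.5, 242.1, 219.7]
tool_rot: [[0.0, 0.976, -0.217], [0.0, -0.217, -0.976], [-1.0, 0.0, -0.0]]
ft_force: [-0.3, 1.0, -5.2]
opening: 23.6
```

```bash
python3 - <<'E'
from h import *
tgt([0,0,216]); prof('pics/w6.png')
E
```

```text
t 11.97 tcp [553.5 242.1 219.7] yhead -12.53 tilt 0.0 F [-0.29  1.04 -5.23] M [-0.01 -0.11  0.02] open 23.6
slide units total [  0.147 -19.512  14.256] -> tool mm [   3.7 -487.8  356.4]
q [-0.2   0.57 -0.42  1.55  0.25  1.07 -0.89]
lean strip 0.2764 rear edge a,h 80.6 -51.9
hook rel grasp a,h [ 72.7 -79.8]
lean floor 0.2181 4181
board front a [85.9 90.7 95.5] 2352
board top ((567.0637817382812, 304.98919677734375), (32.78908157348633, 301.1673889160156), 77.48045349121094) z 189.0711495573492
41.2 213 [158.8 160.1 161.9]
43.7 294 [160.8 162.  163.2]
46.2 291 [158.3 159.6 160.9]
48.7 316 [155.8 156.9 158.4]
51.2 342 [153.3 154.5 155.8]
53.7 327 [150.8 152.  153.3]
56.2 115 [150.1 150.5 151.7]
tcp in rack x,y -60.9 -0.5
```

Call:
play_rows --motion '[{"slide": [0.04, 0, 0.04], "turn": 0}, {"slide": [0.04, 0, 0], "turn": 0}, {"slide": [0.04, 0, 0], "turn": 0}, {"slide": [0, 0, 0], "turn": 0}, {"slide": [0, 0, 0], "turn": 0}]'

```text
t: 12.43
tcp_pos: [553.2, 241.1, 216.6]
tool_rot: [[-0.0, 0.976, -0.217], [-0.0, -0.217, -0.976], [-1.0, -0.0, 0.0]]
ft_force: [-0.2, -0.2, -4.8]
opening: 23.1
```

Call:
play_rows --motion '[{"slide": [0.04, 0, 0], "turn": 0}, {"slide": [0.04, 0, 0], "turn": 0}, {"slide": [0, 0, 0], "turn": 0}]'

```text
t: 12.68
tcp_pos: [553.1, 241.1, 214.4]
tool_rot: [[-0.0, 0.976, -0.217], [-0.0, -0.217, -0.976], [-1.0, -0.0, 0.0]]
ft_force: [-0.1, 0.1, -4.9]
opening: 23.8
```

Call:
play_rows --motion '[{"slide": [0.04, 0, 0], "turn": 0}, {"slide": [0, 0, 0], "turn": 0}]'

```text
t: 12.85
tcp_pos: [553.1, 241.1, 213.5]
tool_rot: [[-0.0, 0.976, -0.217], [-0.0, -0.217, -0.976], [-1.0, -0.0, 0.0]]
ft_force: [-0.6, -0.4, -5.3]
opening: 23.5
```

Call:
play_rows --motion '[{"slide": [0.04, 0, 0], "turn": 0}, {"slide": [0, 0, 0], "turn": 0}]'

```text
t: 13.02
tcp_pos: [553.1, 241.1, 212.5]
tool_rot: [[-0.0, 0.976, -0.217], [-0.0, -0.217, -0.976], [-1.0, -0.0, 0.0]]
ft_force: [-0.8, -0.5, -5.4]
opening: 23.4
```

Call:
play_rows --motion '[{"slide": [0.04, 0, 0], "turn": 0}, {"slide": [0, 0, 0], "turn": 0}]'

```text
t: 13.18
tcp_pos: [553.4, 241.5, 211.8]
tool_rot: [[0.001, 0.976, -0.217], [0.001, -0.217, -0.976], [-1.0, 0.0, -0.001]]
ft_force: [-0.2, 0.5, -4.8]
opening: 23.6
```

Call:
play_rows --motion '[{"slide": [0.04, 0, 0], "turn": 0}, {"slide": [0, 0, 0], "turn": 0}]'

```text
t: 13.35
tcp_pos: [553.6, 241.9, 211.1]
tool_rot: [[0.001, 0.976, -0.217], [0.002, -0.217, -0.976], [-1.0, 0.001, -0.002]]
ft_force: [1.6, 0.1, -3.5]
opening: 23.7
```

Call:
play_rows --motion '[{"slide": [0.04, 0, 0], "turn": 0}, {"slide": [0, 0, 0], "turn": 0}]'

```text
t: 13.52
tcp_pos: [553.8, 242.3, 210.5]
tool_rot: [[0.002, 0.976, -0.217], [0.002, -0.217, -0.976], [-1.0, 0.001, -0.003]]
ft_force: [0.0, 1.3, -1.9]
opening: 23.7
```

```bash
python3 - <<'E'
from h import *
tgt([0,0,216]); prof('pics/w7.png')
E
```

```text
t 13.52 tcp [553.8 242.3 210.5] yhead -12.51 tilt 0.18 F [ 0.03  1.3  -1.93] M [ 0.55 -0.11 -0.  ] open 23.7
slide units total [ -0.287 -19.527  14.259] -> tool mm [  -7.2 -488.2  356.5]
q [-0.2   0.58 -0.42  1.57  0.26  1.05 -0.9 ]
lean strip -0.0168 rear edge a,h 80.6 -40.6
hook rel grasp a,h [ 81.1 -69.6]
lean floor 0.2168 4245
board front a [86.2 90.8 95.4] 2624
board top ((566.3367919921875, 301.312744140625), (40.57754135131836, 301.5362548828125), 77.49605560302734) z 188.96328137910484
41.2 230 [159.5 160.8 162.2]
43.7 353 [160.5 161.8 163.1]
46.2 341 [158.1 159.5 160.8]
48.7 320 [155.8 157.1 158.1]
51.2 355 [153.4 154.5 155.7]
53.7 348 [150.9 152.2 153.3]
56.2 129 [150.1 150.6 151.2]
tcp in rack x,y -60.8 -0.7
```

Contact is felt: the vertical load dropped by about 3.5 N, lean 0.217, grip x about -62. I pull out 1 mm and hold to settle, then swing.

Call:
play_rows --motion '[{"slide": [0, 0, 0.04], "turn": 0}, {"slide": [0, 0, 0], "turn": 0}, {"slide": [0, 0, 0], "turn": 0}, {"slide": [0, 0, 0], "turn": 0}]'

```text
t: 13.9
tcp_pos: [553.7, 242.0, 210.3]
tool_rot: [[0.002, 0.976, -0.216], [0.003, -0.216, -0.976], [-1.0, 0.002, -0.004]]
ft_force: [1.7, 3.8, -1.6]
opening: 23.6
```

Call:
play_rows --motion '[{"slide": [0.02, 0, 0.03], "turn": 0}, {"slide": [0.03, 0, 0.04], "turn": 0}, {"slide": [0.03, 0, 0.04], "turn": 0}, {"slide": [0, 0, 0], "turn": 0}]' --grip_force 25

```text
t: 14.23
tcp_pos: [552.6, 236.9, 207.5]
tool_rot: [[0.0, 0.976, -0.217], [-0.001, -0.217, -0.976], [-1.0, 0.0, 0.001]]
ft_force: [2.1, 3.3, -2.9]
opening: 23.7
```

```bash
python3 - <<'E'
from h import *
tgt([0,0,216]); prof('pics/w8.png')
E
```

```text
t 14.23 tcp [552.6 236.9 207.5] yhead -12.55 tilt 0.03 F [ 2.07  3.32 -2.95] M [ 1.02 -0.61 -0.03] open 23.7
slide units total [ -0.337 -19.515  14.052] -> tool mm [  -8.4 -487.9  351.3]
q [-0.19  0.58 -0.41  1.58  0.26  1.04 -0.89]
lean strip -0.0141 rear edge a,h 84.7 -37.4
hook rel grasp a,h [ 85.1 -66.4]
lean floor 0.1506 4564
board front a [90.6 93.9 96.8] 1807
board top ((565.4666748046875, 298.7021484375), (46.28801727294922, 301.9312744140625), 77.4540786743164) z 188.95074552641995
43.7 229 [155.5 157.1 158.3]
46.2 250 [158.8 160.1 161.6]
48.7 300 [161.  162.3 163.2]
51.2 388 [158.7 160.1 161.8]
53.7 345 [156.3 157.5 158.8]
56.2 364 [153.9 155.1 156.2]
58.7 362 [151.4 152.7 153.9]
61.2 210 [150.2 150.8 151.8]
tcp in rack x,y -66.2 -0.7
```

Call:
play_rows --motion '[{"slide": [0.04, 0, 0.04], "turn": 0}, {"slide": [0.04, 0, 0.04], "turn": 0}, {"slide": [0.04, 0, 0.04], "turn": 0}, {"slide": [0.04, 0, 0.04], "turn": 0}, {"slide": [0, 0, 0], "turn": 0}]'

```text
t: 14.7
tcp_pos: [551.6, 232.5, 203.6]
tool_rot: [[-0.0, 0.976, -0.218], [-0.001, -0.218, -0.976], [-1.0, 0.0, 0.001]]
ft_force: [0.8, 0.3, 0.3]
opening: 23.9
```

```bash
python3 - <<'E'
from h import *
tgt([0,0,216]); prof('pics/w9.png')
E
```

```text
t 14.7 tcp [551.6 232.5 203.6] yhead -12.57 tilt 0.08 F [0.76 0.28 0.34] M [ 0.49 -0.44  0.04] open 23.9
slide units total [ -0.478 -19.51   13.879] -> tool mm [ -11.9 -487.8  347. ]
q [-0.18  0.58 -0.41  1.59  0.26  1.03 -0.89]
lean strip -0.0358 rear edge a,h 84.9 -33.3
hook rel grasp a,h [ 86.  -62.3]
lean floor 0.0897 4810
board front a [94.1 96.2 98. ] 1185
board top ((565.1486206054688, 296.54400634765625), (50.88789367675781, 301.5379943847656), 77.54296875) z 188.8258400130663
46.2 41 [154.2 155.  155.7]
48.7 245 [155.8 157.1 158.4]
51.2 305 [159.  160.6 162.1]
53.7 393 [160.6 161.9 163.1]
56.2 352 [158.2 159.5 160.8]
58.7 379 [155.9 157.1 158.3]
61.2 385 [153.3 154.8 156.1]
63.7 389 [150.7 152.3 153.4]
66.2 146 [150.1 150.7 151.5]
tcp in rack x,y -70.6 -0.6
```

Call:
play_rows --motion '[{"slide": [0.04, 0, 0.03], "turn": 0}, {"slide": [0.04, 0, 0.03], "turn": 0}, {"slide": [0.04, 0, 0.03], "turn": 0}, {"slide": [0.04, 0, 0.03], "turn": 0}, {"slide": [0, 0, 0], "turn": 0}]'

```text
t: 15.17
tcp_pos: [551.5, 232.4, 203.1]
tool_rot: [[0.003, 0.976, -0.217], [0.003, -0.217, -0.976], [-1.0, 0.003, -0.004]]
ft_force: [-1.0, 1.4, 12.7]
opening: 23.8
```

```bash
python3 - <<'E'
from h import *
tgt([0,0,216]); prof('pics/w10.png')
E
```

```text
t 15.17 tcp [551.5 232.4 203.1] yhead -12.52 tilt 0.27 F [-0.98  1.38 12.71] M [0.49 0.54 0.01] open 23.8
slide units total [ -0.622 -19.52   13.854] -> tool mm [ -15.6 -488.   346.4]
q [-0.18  0.58 -0.42  1.6   0.26  1.02 -0.89]
lean strip -0.039 rear edge a,h 85.0 -33.2
hook rel grasp a,h [ 86.1 -62.2]
lean floor 0.0892 4796
board front a [94.5 96.3 98. ] 1122
board top ((565.229736328125, 296.47271728515625), (51.145687103271484, 301.88739013671875), 77.32371520996094) z 188.80627501241497
46.2 78 [154.4 155.3 156. ]
48.7 243 [156.  157.3 158.6]
51.2 263 [159.1 160.6 161.9]
53.7 401 [160.6 162.  163.1]
56.2 384 [158.1 159.4 161.1]
58.7 375 [155.8 157.  158.2]
61.2 371 [153.4 154.6 155.8]
63.7 364 [151.  152.2 153.5]
66.2 151 [150.1 150.6 151.4]
tcp in rack x,y -70.8 -0.6
```

```bash
python3 - <<'E'
from h import *
for n in ['scene','top']:
    im,d=vision.grab_frame(n); K,T=cal(n); np.savez(n+'11.npz',im=im,d=d,K=K,T=T)
    c=im[100:250,280:430] if n=='scene' else im[120:310,70:260]
    cv2.imwrite(f'pics/{n}11.png',cv2.resize(c,None,fx=3.6,fy=3.6,interpolation=cv2.INTER_CUBIC)[:600])
K,T=cal('wrist'); im,d=vision.grab_frame('wrist'); cv2.imwrite('pics/w11.png',im)
np.savez('w11.npz',d=d,K=K,T=T)
s=sensors.read_state(); print(s['ft_force'],s['tcp_pos'])
R=np.array(s['tool_rot']); W=cloud('wrist',d,K,T)
L=(W-np.array(s['tcp_pos']))@R; a=-L[...,2]; h=-L[...,0]-19; y=L[...,1]
m=(d>0)&(abs(y)<48)&(abs(y)>15)&(a>-40)&(a<35)&(h<-60)&(h>-130)
q=np.polyfit(a[m],h[m],1);r=h[m]-np.polyval(q,a[m]);k=abs(r)<3;print('floor at a=0',np.polyfit(a[m][k],h[m][k],1))
q=(d>0)&(abs(y)<55)&(a>34)&(a<75)&(h>-60)
for c in np.arange(34,76,2):
    k=q&(a>=c)&(a<c+2)
    if k.sum()>20: print(c+1,k.sum(),np.percentile(h[k],[10,50,90]).round(1), W[...,2][k].mean().round(1))
z=np.load('wrist2.npz')
E
```

```text
[-1.72679735  1.22879513 14.02062741] [551.52284553 232.39351335 203.05270514]
floor at a=0 [ -0.08873143 -82.54621054]
35 11055 [72.1 81.6 87.8] 303.0
37 818 [73.3 82.1 87.1] 303.2
39 367 [-34.6 -33.9 -33.2] 188.3
41 638 [-34.9 -34.  -33.1] 188.2
43 703 [-35.  -34.2 -33.4] 188.0
45 637 [-35.3 -34.4 -33.5] 187.8
47 703 [-35.3 -34.5 -33.7] 187.7
49 669 [-35.6 -34.8 -34. ] 187.5
51 679 [-35.7 -34.8 -34.1] 187.4
53 729 [-36.  -35.1 -34.4] 187.1
55 629 [-36.1 -35.2 -34.3] 187.0
57 769 [-36.3 -35.4 -34.6] 186.8
59 730 [-42.4 -35.9 -34.9] 185.7
61 240 [-41.4 -36.  -35.1] 184.6
71 399 [-34.1 -33.2 -32.4] 189.1
73 807 [-34.1 -33.3 -32.4] 189.1
75 404 [-34.1 -33.3 -32.5] 189.0
```

View pics/scene11.png

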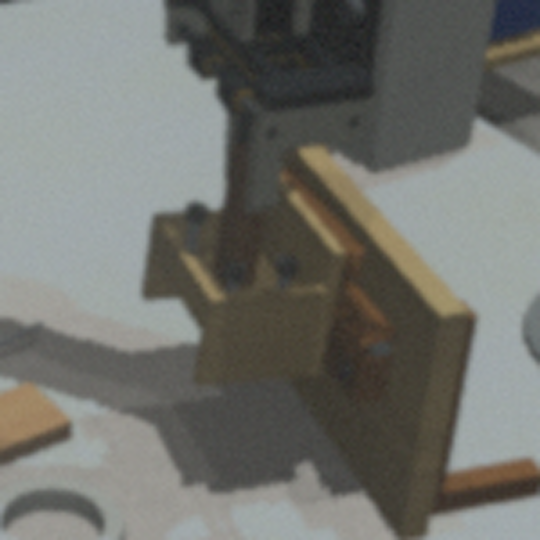

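View pics/w11.png

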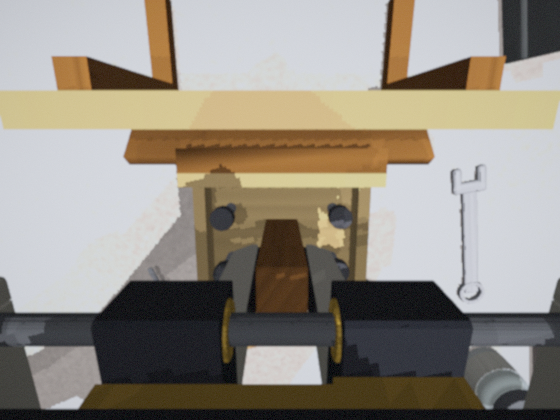

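View pics/top11.png

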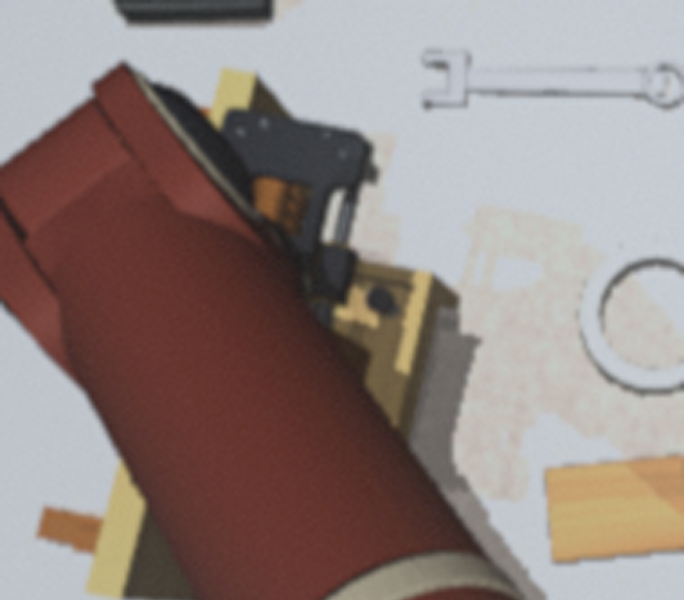

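The swing stopped at lean 0.089 with an 18 N load. From wrist depth the hook edge sits about 2 mm too far forward and high on the slope, so the plate below the slot meets the bar tip. I'll relieve it and push the grip back towards the rack so the hook slides deeper.

Call:
play_rows --motion '[{"slide": [-0.06, 0, -0.06], "turn": 0}, {"slide": [-0.06, 0, -0.06], "turn": 0}, {"slide": [-0.02, 0, -0.06], "turn": 0}, {"slide": [0, 0, 0], "turn": 0}]' --grip_force 18

```text
t: 15.7
tcp_pos: [551.8, 233.2, 203.3]
tool_rot: [[-0.001, 0.976, -0.217], [-0.004, -0.217, -0.976], [-1.0, -0.0, 0.004]]
ft_force: [-0.5, -2.1, 5.6]
opening: 23.8
```

```bash
cat >> h.py <<'E'
def hook(img=None):
    tgt([0,0,0])
    K,T=cal('wrist');im,d=vision.grab_frame('wrist')
    if img: cv2.imwrite(img,im)
    s=sensors.read_state(); R=np.array(s['tool_rot']); W=cloud('wrist',d,K,T)
    L=(W-np.array(s['tcp_pos']))@R; a=-L[...,2]; h=-L[...,0]-19; y=L[...,1]
    m=(d>0)&(abs(y)<48)&(abs(y)>15)&(a>-40)&(a<35)&(h<-60)&(h>-130)
    q=np.polyfit(a[m],h[m],1);r=h[m]-np.polyval(q,a[m]);k=abs(r)<3;q=np.polyfit(a[m][k],h[m][k],1); th=-np.arctan(q[0])
    m=(d>0)&(abs(y)<55)&(a>38)&(a<52)&(h>-60)&(h<-15); q2=np.polyfit(a[m],h[m],1)
    m=(d>0)&(abs(y)<55)&(a>50)&(a<80)&(abs(h-np.polyval(q2,a))<1.6); 
    A=np.sort(a[m]); hist=np.histogram(A,np.arange(50,80,1)); full=np.median(hist[0][:4]); g=np.argmax(hist[0]<full*.5); e=hist[1][g]-.5+hist[0][g]/full+.5
    O=np.array([566.3,301.7]);an=np.radians(77.45);X=np.array([np.cos(an),np.sin(an)]);Y=np.array([-X[1],X[0]])
    p=np.array(s['tcp_pos'])[:2]-O; gx=p@X; gz=s['tcp_pos'][2]+19
    ha=64*np.cos(th)-58*np.sin(th); hz=-64*np.sin(th)-58*np.cos(th)
    print('lean',th.round(4),-np.arctan(q2[0]).round(4),'floor0',q[1].round(1),'tcp rack x,y',gx.round(1),(p@Y).round(1),'hook geom',(gx+ha).round(1),(gz+hz).round(1),'hook cam',(gx+e-29*np.sin(th)).round(1),(gz+np.polyval(q2,e)-29*np.cos(th)).round(1),'caddy_grip x,z',(gx-4*np.sin(th)).round(1),(gz-4*np.cos(th)).round(1))
E
python3 - <<'E'
from h import *
hook('pics/w12.png')
E
```

```text
t 15.7 tcp [551.8 233.2 203.3] yhead -12.56 tilt 0.22 F [-0.49 -2.06  5.61] M [-0.56  0.01  0.07] open 23.8
slide units total [  8.187 -19.514  13.871] -> tool mm [ 204.7 -487.9  346.8]
q [-0.19  0.58 -0.41  1.59  0.26  1.03 -0.89]
lean 0.0902 0.084 floor0 -82.6 tcp rack x,y -70.0 -0.7 hook geom -11.5 158.8 hook cam -12.4 157.6 caddy_grip x,z -70.4 218.3
```

Call:
play_rows --motion '[{"slide": [0, 0, -0.06], "turn": 0}, {"slide": [0, 0, -0.06], "turn": 0}, {"slide": [0, 0, -0.06], "turn": 0}, {"slide": [0, 0, 0], "turn": 0}]'

```text
t: 16.08
tcp_pos: [552.2, 234.6, 203.1]
tool_rot: [[-0.003, 0.976, -0.218], [-0.009, -0.218, -0.976], [-1.0, -0.001, 0.01]]
ft_force: [-2.5, -6.2, 8.8]
opening: 23.8
```

```bash
python3 - <<'E'
from h import *
hook('pics/w13.png')
E
```

```text
t 16.08 tcp [552.2 234.6 203.1] yhead -12.61 tilt 0.57 F [-2.5  -6.19  8.77] M [-1.55  0.42  0.04] open 23.8
slide units total [  8.283 -19.496  13.898] -> tool mm [ 207.1 -487.4  347.5]
q [-0.19  0.58 -0.41  1.58  0.26  1.04 -0.9 ]
lean 0.0943 0.0935 floor0 -82.6 tcp rack x,y -68.6 -0.8 hook geom -10.4 158.3 hook cam -11.0 157.1 caddy_grip x,z -69.0 218.1
```

Call:
play_rows --motion '[{"slide": [-0.04, 0, -0.05], "turn": 0}, {"slide": [-0.04, 0, -0.05], "turn": 0}, {"slide": [0, 0, -0.05], "turn": 0}, {"slide": [0, 0, 0], "turn": 0}]' --grip_force 10

```text
t: 16.47
tcp_pos: [552.8, 240.2, 203.6]
tool_rot: [[-0.004, 0.976, -0.218], [-0.006, -0.218, -0.976], [-1.0, -0.003, 0.007]]
ft_force: [-0.7, -5.8, -0.0]
opening: 24.0
```

```bash
python3 - <<'E'
from h import *
hook('pics/w14.png')
E
```

```text
t 16.47 tcp [552.8 240.2 203.6] yhead -12.58 tilt 0.41 F [-0.66 -5.83 -0.03] M [-1.34  0.06  0.01] open 24.0
slide units total [  8.292 -19.464  14.139] -> tool mm [ 207.3 -486.6  353.5]
q [-0.2   0.59 -0.41  1.57  0.26  1.04 -0.9 ]
lean 0.1407 0.1416 floor0 -83.3 tcp rack x,y -63.0 -0.1 hook geom -7.7 156.2 hook cam -9.0 155.0 caddy_grip x,z -63.5 218.7
```

Now lean is 0.141 and the hook edge is at about (-8.5,156), deep enough. I swing again with a light grip, leading downwards.

Call:
play_rows --motion '[{"slide": [0.02, 0, 0.08], "turn": 0}, {"slide": [0.04, 0, 0.06], "turn": 0}, {"slide": [0.05, 0, 0.05], "turn": 0}, {"slide": [0.05, 0, 0.05], "turn": 0}, {"slide": [0.0, 0, 0.0], "turn": 0}]' --grip_force 5

```text
t: 16.93
tcp_pos: [552.1, 237.4, 200.9]
tool_rot: [[-0.001, 0.976, -0.217], [0.0, -0.217, -0.976], [-1.0, -0.001, -0.0]]
ft_force: [-0.5, -2.4, -0.6]
opening: 24.0
```

```bash
python3 - <<'E'
from h import *
hook('pics/w15.png')
E
```

```text
t 16.93 tcp [552.1 237.4 200.9] yhead -12.52 tilt 0.04 F [-0.48 -2.37 -0.61] M [-0.49 -0.01 -0.04] open 24.0
slide units total [  8.043 -19.495  14.06 ] -> tool mm [ 201.1 -487.4  351.5]
q [-0.19  0.58 -0.41  1.59  0.26  1.02 -0.9 ]
lean 0.0982 0.0967 floor0 -82.9 tcp rack x,y -65.8 -0.1 hook geom -7.8 155.9 hook cam -9.6 154.6 caddy_grip x,z -66.2 215.9
```

Call:
play_rows --motion '[{"slide": [0.05, 0, 0.05], "turn": 0}, {"slide": [0.05, 0, 0.06], "turn": 0}, {"slide": [0.05, 0, 0.06], "turn": 0}, {"slide": [0.0, 0, 0.0], "turn": 0}]'

```text
t: 17.32
tcp_pos: [551.2, 233.2, 196.9]
tool_rot: [[-0.001, 0.976, -0.217], [0.0, -0.217, -0.976], [-1.0, -0.001, -0.0]]
ft_force: [-0.9, -0.4, -2.5]
opening: 24.2
```

```bash
python3 - <<'E'
from h import *
hook('pics/w16.png')
E
```

```text
t 17.32 tcp [551.2 233.2 196.9] yhead -12.52 tilt 0.04 F [-0.91 -0.44 -2.48] M [-0.12 -0.01  0.02] open 24.2
slide units total [  7.885 -19.495  13.886] -> tool mm [ 197.1 -487.4  347.1]
q [-0.18  0.58 -0.41  1.6   0.26  1.01 -0.89]
lean 0.0232 0.0244 floor0 -82.6 tcp rack x,y -70.1 -0.1 hook geom -7.5 156.4 hook cam -9.8 154.8 caddy_grip x,z -70.2 211.9
```

Call:
play_rows --motion '[{"slide": [0.04, 0, 0.03], "turn": 0}, {"slide": [0.03, 0, 0.04], "turn": 0}, {"slide": [0.0, 0, 0.03], "turn": 0}, {"slide": [0.0, 0, 0.0], "turn": 0}, {"slide": [0.0, 0, 0.0], "turn": 0}]'

```text
t: 17.78
tcp_pos: [550.9, 231.8, 195.6]
tool_rot: [[0.0, 0.976, -0.216], [0.002, -0.216, -0.976], [-1.0, -0.0, -0.002]]
ft_force: [-0.4, 2.3, -4.4]
opening: 23.8
```

```bash
python3 - <<'E'
from h import *
hook('pics/w17.png')
im,_=vision.grab_frame('scene'); cv2.imwrite('pics/s17.png',cv2.resize(im[100:250,280:430],None,fx=3.6,fy=3.6,interpolation=cv2.INTER_CUBIC))
E
```

```text
t 17.78 tcp [550.9 231.8 195.6] yhead -12.48 tilt 0.11 F [-0.41  2.3  -4.4 ] M [ 0.46 -0.11 -0.  ] open 23.8
slide units total [  7.798 -19.509  13.832] -> tool mm [ 194.9 -487.7  345.8]
q [-0.18  0.58 -0.41  1.61  0.26  1.01 -0.89]
lean 0.0033 -0.0077 floor0 -82.6 tcp rack x,y -71.6 -0.1 hook geom -7.8 156.3 hook cam -9.7 154.9 caddy_grip x,z -71.6 210.5
```

View pics/s17.png

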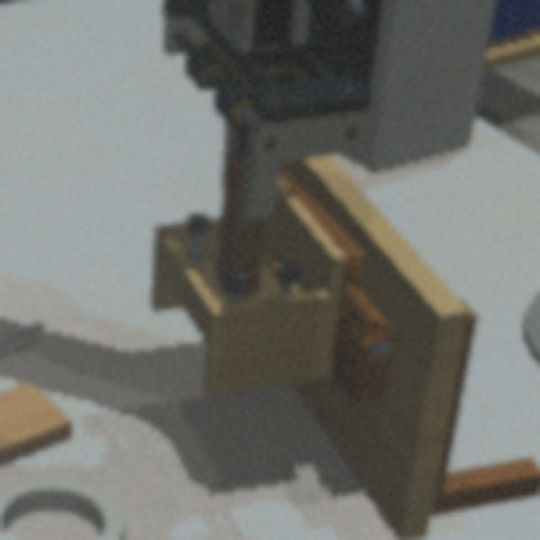

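View pics/w17.png

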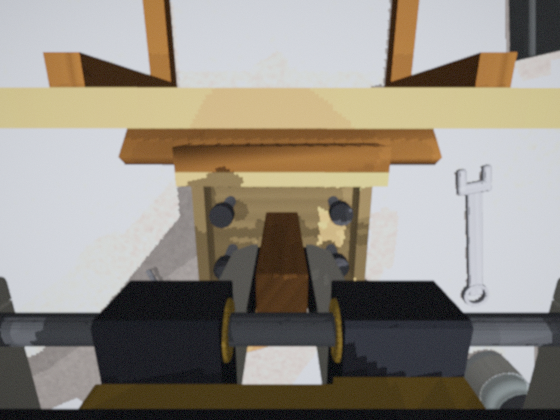

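The caddy is flat (lean 0.003) with the grip at about (-72, 210). I ease down slightly, then release.

Call:
play_rows --motion '[{"slide": [0.03, 0, 0], "turn": 0}, {"slide": [0.02, 0, -0.03], "turn": 0}, {"slide": [0, 0, 0], "turn": 0}, {"slide": [0, 0, 0], "turn": 0}]'

```text
t: 18.22
tcp_pos: [550.9, 231.8, 195.5]
tool_rot: [[0.0, 0.976, -0.217], [0.0, -0.217, -0.976], [-1.0, 0.0, -0.001]]
ft_force: [-2.0, 0.5, 4.6]
opening: 24.3
```

```bash
python3 - <<'E'
from h import *
hook('pics/w18.png')
E
```

```text
t 18.22 tcp [550.9 231.8 195.5] yhead -12.51 tilt 0.04 F [-1.98  0.45  4.63] M [0.19 0.68 0.05] open 24.3
slide units total [  7.805 -19.506  13.829] -> tool mm [ 195.1 -487.7  345.7]
q [-0.18  0.58 -0.41  1.61  0.26  1.01 -0.89]
lean 0.0019 -0.0046 floor0 -82.6 tcp rack x,y -71.6 -0.2 hook geom -7.7 156.3 hook cam -9.7 154.9 caddy_grip x,z -71.6 210.5
```

Call:
play_rows --motion '[{"slide": [-0.03, 0, 0], "turn": 0}, {"slide": [0, 0, 0], "turn": 0}]'

```text
t: 18.43
tcp_pos: [550.9, 231.8, 195.5]
tool_rot: [[0.0, 0.976, -0.217], [0.001, -0.217, -0.976], [-1.0, -0.0, -0.001]]
ft_force: [-2.5, 2.0, 3.6]
opening: 23.9
```

Call:
play_rows --motion '[{"slide": [0, 0, 0], "turn": 0}, {"slide": [0, 0, 0], "turn": 0}, {"slide": [0, 0, 0], "turn": 0}, {"slide": [0, 0, 0], "turn": 0}, {"slide": [0, 0, 0], "turn": 0}, {"slide": [0, 0, 0], "turn": 0}, {"slide": [0, 0, 0], "turn": 0}]' --jaw 0.2

```text
t: 19.02
tcp_pos: [551.2, 231.2, 195.1]
tool_rot: [[0.0, 0.976, -0.217], [-0.0, -0.217, -0.976], [-1.0, 0.0, 0.0]]
ft_force: [0.1, -0.4, 0.1]
opening: 55.8
```

```bash
python3 - <<'E'
from h import *
hook('pics/w19.png')
E
```

```text
t 19.02 tcp [551.2 231.2 195.1] yhead -12.53 tilt 0.01 F [ 0.12 -0.41  0.08] M [-0.03 -0.06  0.02] open 55.8
slide units total [  7.803 -19.515  13.813] -> tool mm [ 195.1 -487.9  345.3]
q [-0.18  0.58 -0.41  1.61  0.26  1.01 -0.89]
lean 0.0492 -0.0081 floor0 -81.6 tcp rack x,y -72.0 -0.5 hook geom -10.9 153.1 hook cam -10.9 155.0 caddy_grip x,z -72.2 210.1
```

Call:
play_rows --motion '[{"slide": [-0.3, 0, 0], "turn": 0}, {"slide": [-0.6, 0, 0], "turn": 0}, {"slide": [-0.8, 0, 0], "turn": 0}, {"slide": [-0.8, 0, 0], "turn": 0}, {"slide": [-0.8, 0, 0], "turn": 0}, {"slide": [-0.6, 0, 0], "turn": 0}, {"slide": [-0.3, 0, 0], "turn": 0}, {"slide": [0, 0, 0.8], "turn": 0}, {"slide": [0, 0, 0.8], "turn": 0}, {"slide": [0, 0, 0.8], "turn": 0}]'

```text
t: 19.9
tcp_pos: [537.6, 172.3, 300.1]
tool_rot: [[-0.0, 0.976, -0.216], [-0.0, -0.216, -0.976], [-1.0, -0.0, 0.0]]
ft_force: [-0.2, -0.6, 0.1]
opening: 55.8
```

Call:
play_rows --motion '[{"slide": [0, 0, 0], "turn": 0}, {"slide": [0, 0, 0], "turn": 0}, {"slide": [0, 0, 0], "turn": 0}]'

```text
t: 20.15
tcp_pos: [537.9, 173.8, 300.2]
tool_rot: [[-0.0, 0.976, -0.216], [0.001, -0.216, -0.976], [-1.0, -0.0, -0.001]]
ft_force: [0.4, 0.0, 0.5]
opening: 55.7
```

```bash
python3 - <<'E'
from h import *
tgt([0,0,0])
K,T=cal('wrist'); im,d=vision.grab_frame('wrist'); cv2.imwrite('pics/w20.png',im); W=cloud('wrist',d,K,T)
O=np.array([566.3,301.7]);an=np.radians(77.45);X=np.array([np.cos(an),np.sin(an)]);Y=np.array([-X[1],X[0]])
x=(W[...,:2]-O)@X;y=(W[...,:2]-O)@Y;z=W[...,2]
m=(d>0)&(z>222)&(z<240)&(abs(x+74)<40)&(abs(y)<40); r=cv2.minAreaRect(np.stack([x[m],y[m]],1).astype(np.float32)); print('post top',r,np.median(z[m]))
m=(d>0)&(abs(z-185)<10)&(x>-45)&(x<-3)&(abs(y)<55); q=np.polyfit(x[m],z[m],1); print('strip top slope',q)
m=(d>0)&(abs(z-185)<10)&(x>-45)&(x<-3)&(abs(y)<75);r=cv2.minAreaRect(np.stack([x[m],y[m]],1).astype(np.float32)); print(r)
m=(d>0)&(abs(z-132)<10)&(x>-100)&(x<-45)&(abs(y)<48)&(abs(y)>15); print('floor slope',np.polyfit(x[m],z[m],1))
m=(d>0)&(abs(z-190)<6)&(x>-2)&(x<25);print('board top',cv2.minAreaRect(np.stack([x[m],y[m]],1).astype(np.float32)))
im,_=vision.grab_frame('scene'); cv2.imwrite('pics/s20.png',im)
for lab in ['tape_roll','glue_jar','driver','spanner','offcut','bit_bin']:
    r=nets.masks_of('scene',lab); print(lab,np.round(r[0]['box'],0) if r else None)
E
```

```text
t 20.15 tcp [537.9 173.8 300.2] yhead -12.48 tilt 0.06 F [0.41 0.02 0.45] M [-0.06 -0.06  0.05] open 55.7
slide units total [ 12.004 -19.503  11.447] -> tool mm [ 300.1 -487.6  286.2]
q [-0.07  0.44 -0.44  1.54  0.19  1.21 -0.76]
post top ((-73.71206665039062, -1.079115867614746), (23.642562866210938, 24.017375946044922), 0.13980142772197723) 231.75466681712098
strip top slope [4.21495210e-02 1.84559108e+02]
((-20.979228973388672, -1.0733757019042969), (22.006696701049805, 120.06708526611328), 0.0596749484539032)
floor slope [2.00380896e-04 1.31919399e+02]
board top ((10.205646514892578, 0.05535888671875), (21.00572967529297, 300.6629333496094), 0.07350629568099976)
tape_roll [296. 249.  41.  34.]
glue_jar [280. 302.  32.  52.]
driver [262. 206.  49.  24.]
spanner [353. 284.  78.  32.]
offcut [282. 221.  45.  24.]
bit_bin [184. 337.  84.  76.]
```

View pics/w20.png

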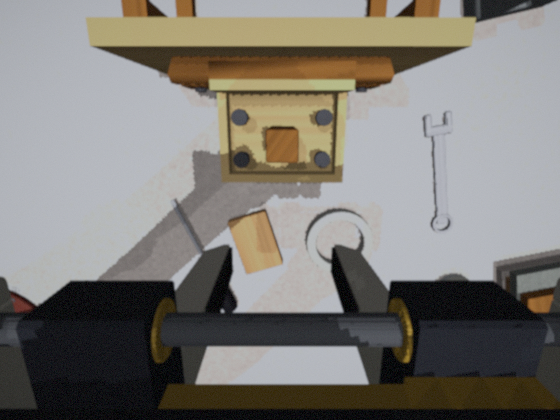

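View pics/s20.png

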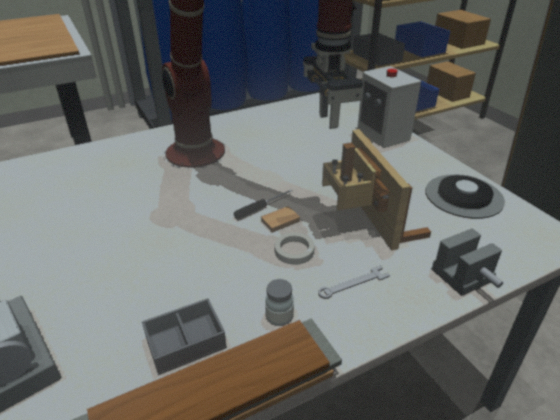

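```bash
python3 - <<'E'
from h import *
print(env.close_job()); print(sensors.read_state()['t'])
E
```

```text
the job is handed in; nothing more can be done
None
the job is handed in; nothing more can be done
```

The bit caddy is hanging on the cleat, released, and the job is handed in. It took about 20 s of the 48 s; no verdict was reported.

**What I did:**
- I gripped the post and tipped the caddy on its rear foot edge inside the grip to lean it 0.217 rad.
- With the strip over the cleat, I lowered it until I felt about 3.5 N of contact, then swung the foot in, eased it down and released it.

**Snag on the way:** the first swing jammed at a lean of 0.089 rad, with about 19 N by the wrist force. The hook edge sat about 2 mm too far forward and high, and I worked out that the plate was meeting the bar's tip. I eased off, pushed back so the hook slid deeper (lean back to 0.14 rad), and swung in again. The largest load I read stayed under 20 N; I did not read the force continuously.

**Last checks, from the wrist camera after release:**

| Check | Measured | Required |
|---|---|---|
| Post distance in front of the board | 73.7 mm | 68 to 80 mm |
| Offset from the rack's middle | 1.1 mm | within 25 mm |
| Upright (tray floor slope) | about 0.000 rad | below 0.06 rad |
| Square to the rack | within about 0.003 rad | below 0.08 rad |
| Height of the grip point | about 211 to 212 mm | 166 to 214 mm |

- **Bystanders:** the final scene picture shows them where they started, apart from the screwdriver. Its box centre moved 9 px, but the extra length is at the tip end and the handle looks unmoved, so I think the detector saw more of the shaft.
- **Disagreements:** the strip-top slope read 0.042 rad against 0.000 on the tray floor; I put that down to edge pixels. The height is nearest its limit: the arm's own reading gave 210.5 mm and the camera 212 mm.
- **Lock bar:** I could not see it in its slot directly; I infer it from the caddy sitting flat.

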